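# Roll up the guard and find the slack clamp with the feeler blade

## Task

Roll the machine's slatted black shutter up by its red bar until it stays open by itself. Then take the yellow-handled feeler blade from its holder and find which of the two clamps inside has a gap that lets the blade in: do not force it into the tight one, and leave it pushed fully down in the gap that takes it, handle resting on the jaws, shutter still open. Leave the bottle and the screwdriver as they are.

Things in the scene. Friction and masses are not known exactly. Their poses are not given: they have to be found in the camera images.
- machine: Bench machine 330 x 330 mm, fixed. Origin: centre of its underside on the bench; x to its rear, y to its left. Bed 12 mm thick. Two half-disc side cheeks, y = +-150 to 165 mm, 180 mm high, hold tracks (outer radius 160 mm) about a level axis along y, 20 mm above the origin. A clear hood covers the rear half; the shutter closes the front half, which is open from above once it is up.
- shutter (a joint): Angle (rad) of the black slatted shutter in its circular tracks, about the machine's level axis (along y, 20 mm above its origin). 0 = closed, 1.55 = open at the stop, slats over the rear hood; grows as the bar goes up, then rearwards. Let go below about 0.7 it runs back down; beyond 1.0 it rolls on open and stays. About 0.5 kg; lifting it takes up to about 5 N at the bar.
- shutter_handle (a point): Centre of the red round bar handle, 12 mm thick, 130 mm long along the machine's y, on two stems 60 mm either side of its centre. It runs on a circle: machine x = -195 cos(q + 0.1745) mm, z = 20 + 195 sin(q + 0.1745) mm at joint value q. It stands 35 mm clear of the slats, so a finger fits between.
- clamp_a: Aluminium clamp fixed on the bed, about 50 x 55 mm, 55 mm tall. Origin: centre of its underside (12 mm above the bench). An upright gap between its jaws runs along its x through its centre, 47 mm deep from the jaw tops, with a 4 mm 45 degree lead-in each side. One clamp's gap is 7 mm and takes the blade; the other's is 2 mm and stops it about 3 mm down. They swap places.
- clamp_b: The other clamp, same shape and axes as clamp_a save the gap width (see there).
- blade: Feeler blade standing upright: steel blade 24 mm (x) by 4 mm (y), 42 mm long downwards from the origin; yellow handle 30 mm (x) by 20 mm (y) by 70 mm tall upwards from the origin. Origin: centre of the handle's underside (the shoulder that comes to rest on the holder or the jaw tops). z up. 90 g.
- holder: Blue fixed holder block, 60 x 46 mm (foot 60 x 70 mm), 55 mm tall, with a 6 mm slot along its x in which the blade stands, shoulder on its top. Origin: centre of its underside. It stands left or right of the machine.
- bin: Grey fixed open bin 100 x 90 x 35 mm with two black modules in it; a bystander, on the other side of the machine from the holder. Origin: centre of its underside.
- bottle: Clear bottle with blue cap, 64 mm across, 170 mm tall, a bystander. Origin: centre of its underside, z up.
- screwdriver: Screwdriver lying on the bench, a bystander. Origin near its middle.
There are look-alikes about, which are no part of the job. Leave any purple look-alike of the blade alone.

How it is judged:
On the way:
1. the shutter is up and stays open with nothing touching it (value of joint shutter above 1.45 rad and contact force between the fingers and shutter below 0.2 N), for 0.4 s.
At the end, for the whole second after the job is handed in: The shutter stands open (joint above 1.45 rad) and the blade, released and at rest, stands upright (within 0.12 rad) in the gap of the clamp that takes it, pushed down so that its shoulder is within 4 mm of the jaw tops, and within 18 mm of the clamp's middle along the gap (value of joint shutter above 1.45 rad and ((x of blade in the frame of clamp_a between -0.018 and 0.018 m and y of blade in the frame of clamp_a between -0.005 and 0.005 m and z of blade in the frame of clamp_a between 0.05 and 0.059 m) or (x of blade in the frame of clamp_b between -0.018 and 0.018 m and y of blade in the frame of clamp_b between -0.005 and 0.005 m and z of blade in the frame of clamp_b between 0.05 and 0.059 m)) and angle between blade's own z axis and vertical below 0.12 rad and linear speed of blade below 0.02 m/s); the robot touches nothing.
It fails at once if the blade is forced against a clamp (over 35 N) (contact force between blade and clamp_a above 35 N or contact force between blade and clamp_b above 35 N).
It fails at once if the bottle is knocked over or shifted by more than 40 mm (angle between bottle's own z axis and vertical above 0.5 rad or distance of bottle from where it was at the start of the episode above 0.04 m).
It fails at once if the screwdriver is shifted by more than 40 mm (distance of screwdriver from where it was at the start of the episode above 0.04 m).
It also fails if it takes over 72 s, if anything falls off the work surface, if the arm or the gripper's body presses on something with over 40 N, if the wrist force passes 120 N, or if a joint passes its speed limit or range.

## Robot

A 6-joint arm with a two-finger parallel gripper is mounted at the origin on the work surface. World frame = base frame: x ahead of the robot, y to its left, z up, the work surface at z = 0. Lengths are in m, angles in rad, forces in N, time in s.
With the tool pointing down it reaches from about 0.35 to 0.85 m from the base axis. Payload 8.1 kg.
Tool frame: the origin (TCP) lies on the centre line of the jaws, within the pads' length; the fingertips stand 14 mm ahead of it and the grasp point (between the pads) lies 5 mm behind it; z points along the fingers, x is the direction in which the jaws open and shut, and the axes are right-handed (so a half turn about z gives the same grasp; the last joint's range is limited). The gripper opens to 85 mm and grips with 20 to 120 N. Pads are 22 mm wide; open, the fingers measure 114 mm over their backs; the gripper's body (76 mm by 85 mm) begins 54 mm behind the grasp point. The pads swing forward as they close: fully open they stand 13 mm farther back than shut.
Start: joints at [1.144, 0.13, 1.488, -0, 1.523, -0.085], TCP at [0.201, 0.565, 0.245] pointing down, gripper open.
Joint ranges: [-2.96, 2.96], [-0.89, 2.26], [0.02, 2.5], [-1.34, 4.48], [0, 2.73], [-2.66, 2.66]. Speed limits (rad/s): [2.39, 2.39, 2.79, 3.14, 3.14, 3.14].

## Interface

Orientations are given as a unit quaternion [w, x, y, z].
In Python, from bench import telemetry, viewer, order, models gives the robot as it stands.
- The arm moves only by the tool jog_arm, never from a script. Its argument "deltas" is a list that holds one entry, the list of rows, each a list of 7 numbers: the closure, from -1 (fully open) to 1 (shut), then the shift along the tool's x, y, z in m, then the turn, a rotation vector about the tool's x, y, z in degrees. In form: [[[grip, x, y, z, wx, wy, wz], ...]]. A call has 1 to 20 rows; each row is the pose to reach, as a shift and turn from the pose commanded when the call began, along the tool's axes at that moment; what a row does not reach only later rows make up. A row lasts 1/12 s, in which the tool goes at most 41.7 mm and 7.16 degrees, less where a joint would pass 70% of its speed; a pose out of reach is approached as far as the arm can. A call with a gripper value outside its range is refused whole. The fingers move at their own pace and stop on an object; the grip force is fixed at half the most. Time passes only in rows, so rows that repeat a pose let the fingers close. It gives the time, the measured TCP pose, the force and the opening at its end, in the units of the state.
- telemetry.get_state(): the state, without advancing time (a new reading comes with each control period).
- viewer.snapshot(name): name is "scene" or "top" or "wrist"; returns a dict with "image" (384x512x3 uint8, red, green, blue), "fx", "fy", "cx", "cy" (pixels), "world_from_camera" (4x4, takes a point from camera to world coordinates); the wrist camera has in their place "T_tool_cam" (4x4, takes a point from camera to tool coordinates, whose origin is the TCP and whose axes are the tool frame's). Camera axes: x right, y up, looking along -z (the intrinsics and any distortion apply to the point x, -y, -z); pixel columns grow to the right and rows downward; lengths in m; the calibration is good to about 2 mm. A picture is of the moment at which its call begins: read the wrist's pose just before it. There is no depth.
- order.job_done(): hands the job in, once; it reports no verdict.
Trained networks look in a picture, given as the dict that the camera call returned (one of the last four; its "shot" number tells which), for a name from the list of things; names that differ only in an ending like _2 or _b are one class to them, and where a whole thing is asked for, a point or a joint stands for the part that bears it (a point fixed in the world has none). Each returns a list of dicts, best first, with "p" (0 to 1); they miss things now and then, are a little off and sometimes report something else, mostly with a low value. They report only what shows in the picture. A call takes as long as a camera call. They do not tell look-alikes from the thing itself.
- models.look_for(picture, thing): "box" ([centre column, centre row, width, height] in pixels, round what is visible of it).
- models.place_of(picture, thing): "uv" ([column, row] in pixels: a listed point, or the origin of a listed thing).
The state is a dict: "time": time; "joints": joint angles; "joint_velocities": joint speeds; "tau": joint torques, N m; "eef_pos": TCP position; "ee_rot": TCP orientation; "wrist_force": force on the tool from outside, world axes, zero at the start; "moment": the same for the moment, N m; "finger_gap": finger opening in m.
Only numpy, scipy, OpenCV 4.12 (cv2) and the standard library are available. Lean on these libraries where they do the work, as an engineer would, in place of code of your own. Each camera call takes 0.05 s, during which the arm holds its last target.

## Working session

There is one attempt and no reset: what is moved stays moved. The work goes in short steps, Python scripts to look and compute and a tool call to move; the robot and the scene stay as the last step left them, time stands still between calls to the robot, and variables do not carry over. Pictures are saved under pics/ and viewed, and the job is handed in when it is done.

Besides the shell and the picture viewer there is one more tool, called after "Emit:" as name(argument=value, ...) on one line, values as JSON. jog_arm: Moves the arm, as the interface text tells. Its arguments: {"type":"object","properties":{"deltas":{"type":"array","items":{"type":"array","items":{"type":"array","items":{"type":"number"}}}}},"required":["deltas"]}

```bash
mkdir -p pics; cat > h.py <<'E'
import numpy as np, cv2
from bench import telemetry, viewer, order, models
from scipy.spatial.transform import Rotation as R
def Rq(q): return R.from_quat([q[1],q[2],q[3],q[0]])
def T_tool(s=None):
    s=s or telemetry.get_state(); T=np.eye(4); T[:3,:3]=Rq(s['ee_rot']).as_matrix(); T[:3,3]=s['eef_pos']; return T
def snap(n):
    T=T_tool(); p=viewer.snapshot(n)
    p['W']=np.array(p['world_from_camera']) if 'world_from_camera' in p else T@np.array(p['T_tool_cam'])
    return p
def save(p,f,crop=None,sc=1):
    im=p['image'][:,:,::-1]
    if crop: c=crop; im=im[c[1]:c[3],c[0]:c[2]]
    im=cv2.resize(np.ascontiguousarray(im),None,fx=sc,fy=sc,interpolation=cv2.INTER_CUBIC); cv2.imwrite('pics/'+f,im)
def ray(p,uv):
    d=np.array([(uv[0]-p['cx'])/p['fx'],-(uv[1]-p['cy'])/p['fy'],-1.]); d=p['W'][:3,:3]@d; return p['W'][:3,3],d/np.linalg.norm(d)
def onz(p,uv,z):
    o,d=ray(p,uv); return o+d*(z-o[2])/d[2]
def proj(p,X):
    c=np.linalg.inv(p['W'])@np.append(X,1); return np.array([p['cx']+p['fx']*c[0]/-c[2],p['cy']+p['fy']*-c[1]/-c[2]])
def tri(obs):
    A=np.zeros((3,3));b=np.zeros(3)
    for p,uv in obs:
        o,d=ray(p,uv);M=np.eye(3)-np.outer(d,d);A+=M;b+=M@o
    return np.linalg.solve(A,b)
E
python3 - <<'E'
from h import *
for n in['scene','top']:
    p=snap(n); save(p,n+'0.png',sc=1.5)
    print(n,[k for k in p if k!='image'],np.round(p['W'],3).tolist(),p['fx'])
    for t in['machine','shutter','shutter_handle','clamp_a','blade','holder','bin','bottle','screwdriver']:
        print(t,[(np.round(x['uv']).tolist(),round(x['p'],2)) for x in models.place_of(p,t)][:4],[(np.round(x['box']).tolist(),round(x['p'],2)) for x in models.look_for(p,t)][:4])
E
```

```text
scene ['fx', 'fy', 'cx', 'cy', 'world_from_camera', 'shot', 'W'] [[-0.351, 0.835, -0.424, 0.083], [-0.936, -0.308, 0.168, 0.144], [0.01, 0.456, 0.89, 0.896], [0.0, 0.0, 0.0, 1.0]] 365.46593184219597
machine [([230.0, 155.0], 0.65)] [([231.0, 153.0, 152.0, 140.0], 0.79), ([235.0, 161.0, 127.0, 108.0], 0.49)]Traceback (most recent call last):
  File "<stdin>", line 6, in <module>
ValueError: it knows: bin, blade, bottle, clamp, holder, machine, screwdriver, shutter_handle
```

```bash

python3 - <<'E'
from h import *
for n in['scene','top']:
    p=snap(n); save(p,n+'0.png',sc=1.5)
    print(n,np.round(p['W'],3).tolist(),p['fx'])
    for t in['machine','shutter_handle','clamp','blade','holder','bin','bottle','screwdriver']:
        try: print(t,[(np.round(x['uv']).tolist(),round(x['p'],2)) for x in models.place_of(p,t)][:4],[(np.round(x['box']).tolist(),round(x['p'],2)) for x in models.look_for(p,t)][:4])
        except Exception as e: print(t,e)
E
```

```text
scene [[-0.351, 0.835, -0.424, 0.083], [-0.936, -0.308, 0.168, 0.144], [0.01, 0.456, 0.89, 0.896], [0.0, 0.0, 0.0, 1.0]] 365.46593184219597
machine [([229.0, 154.0], 0.56)] [([231.0, 151.0, 151.0, 142.0], 0.72)]
shutter_handle [([254.0, 201.0], 0.57)] [([236.0, 162.0, 127.0, 103.0], 0.62)]
clamp [] []
blade [([370.0, 185.0], 0.82), ([398.0, 170.0], 0.79), ([331.0, 172.0], 0.63), ([396.0, 212.0], 0.62)] [([376.0, 180.0, 17.0, 22.0], 0.81), ([403.0, 209.0, 27.0, 28.0], 0.75), ([334.0, 170.0, 21.0, 26.0], 0.71), ([364.0, 152.0, 20.0, 27.0], 0.7)]
holder [([363.0, 196.0], 0.62)] [([366.0, 192.0, 36.0, 33.0], 0.78), ([234.0, 162.0, 127.0, 103.0], 0.52)]
bin [([147.0, 272.0], 0.89), ([370.0, 130.0], 0.66)] [([146.0, 268.0, 40.0, 52.0], 0.57)]
bottle [([372.0, 131.0], 0.91)] [([378.0, 115.0, 33.0, 57.0], 0.61), ([230.0, 150.0, 148.0, 142.0], 0.5)]
screwdriver [([106.0, 224.0], 0.84)] [([106.0, 225.0, 76.0, 16.0], 0.81)]
top [[-0.027, 0.993, -0.112, 0.331], [-1.0, -0.027, 0.001, -0.014], [-0.002, 0.112, 0.994, 1.583], [0.0, 0.0, 0.0, 1.0]] 478.8640903097923
machine [([252.0, 148.0], 0.57)] [([252.0, 156.0, 112.0, 113.0], 0.59), ([345.0, 225.0, 25.0, 19.0], 0.58)]
shutter_handle [([250.0, 209.0], 0.73)] [([253.0, 179.0, 98.0, 65.0], 0.59)]
clamp [] []
blade [([360.0, 252.0], 0.66), ([324.0, 202.0], 0.66), ([350.0, 227.0], 0.65), ([353.0, 194.0], 0.53)] [([363.0, 251.0, 12.0, 9.0], 0.64), ([355.0, 194.0, 17.0, 12.0], 0.52), ([376.0, 219.0, 13.0, 3.0], 0.51), ([326.0, 199.0, 8.0, 9.0], 0.46)]
holder [([343.0, 223.0], 0.8)] [([345.0, 225.0, 20.0, 17.0], 0.87)]
bin [([159.0, 230.0], 0.82)] [([159.0, 231.0, 37.0, 37.0], 0.92)]
bottle [([375.0, 174.0], 0.84), ([348.0, 224.0], 0.23)] [([382.0, 168.0, 27.0, 22.0], 0.86)]
screwdriver [([144.0, 185.0], 0.74), ([343.0, 227.0], 0.64)] [([149.0, 188.0, 36.0, 19.0], 0.61)]
```

View pics/scene0.png

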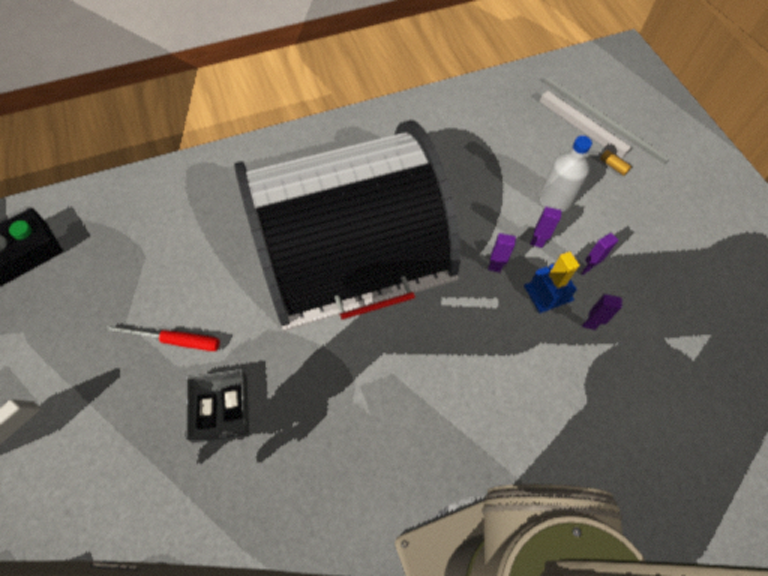

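View pics/top0.png

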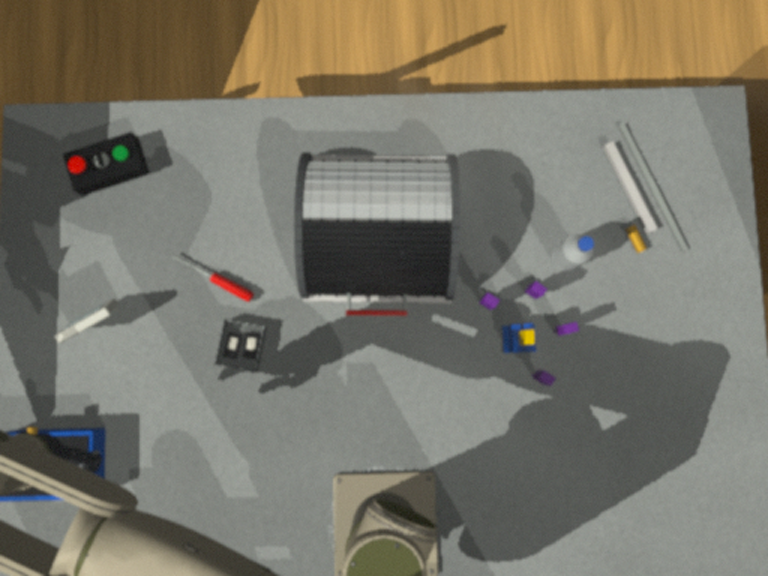

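```bash

python3 - <<'E'
from h import *
p=snap('scene');q=snap('top')
save(p,'s1.png',(210,130,320,230),7);save(q,'t1.png',(190,90,320,220),4.6)
save(p,'s2.png',(310,80,430,230),4);save(q,'t2.png',(300,140,420,270),4.6)
for a,im in(('s',p),('t',q)):
    I=im['image'].astype(int)
    hsv=cv2.cvtColor(im['image'],cv2.COLOR_RGB2HSV)
    for name,lo,hi in(('red',(0,150,60),(8,255,255)),('yel',(20,170,90),(32,255,255)),('pur',(130,90,40),(165,255,255)),('blue',(105,150,40),(125,255,255))):
        m=cv2.inRange(hsv,lo,hi)
        n,l,st,c=cv2.connectedComponentsWithStats(m)
        print(a,name,[(st[i].tolist(),np.round(c[i],1).tolist()) for i in range(1,n) if st[i][4]>12])
m=[]
for uv1,uv2 in(((227.3,210.7),(231.5,208.8)),((275.3,197.3),(270.8,208.8))):
    X=tri([(p,uv1),(q,uv2)]);print(X,proj(p,X)-uv1,onz(p,uv1,.054),onz(q,uv2,.054))
E
```

```text
s red [([227, 195, 49, 18, 195], [252.2, 203.2]), ([106, 220, 40, 14, 361], [125.9, 226.5])]
s yel [([405, 103, 13, 12, 66], [411.2, 108.4]), ([367, 168, 19, 23, 219], [376.9, 177.7])]
s pur [([354, 138, 20, 27, 309], [363.6, 150.7]), ([325, 156, 19, 25, 294], [334.2, 167.6]), ([388, 156, 24, 27, 257], [399.9, 167.2]), ([388, 196, 27, 24, 330], [402.0, 207.2])]
s blue [([383, 91, 11, 11, 101], [387.9, 96.0]), ([350, 177, 34, 31, 538], [365.1, 193.8])]
t red [([44, 103, 14, 14, 138], [50.5, 109.4]), ([140, 182, 28, 19, 194], [154.2, 191.1]), ([232, 207, 38, 3, 81], [250.0, 208.3])]
t yel [([420, 152, 10, 15, 75], [424.1, 159.5]), ([347, 220, 9, 10, 79], [351.3, 224.3])]
t pur [([350, 188, 15, 11, 101], [357.1, 192.9]), ([320, 195, 13, 11, 98], [326.0, 200.4]), ([371, 215, 15, 9, 95], [377.9, 218.7]), ([357, 248, 13, 9, 69], [363.1, 251.8])]
t blue [([387, 158, 8, 8, 51], [390.4, 161.8]), ([336, 216, 12, 19, 128], [340.4, 225.6]), ([349, 216, 6, 3, 13], [351.3, 216.6]), ([30, 286, 39, 22, 262], [55.3, 291.3]), ([65, 309, 4, 8, 22], [66.8, 313.0]), ([0, 330, 38, 4, 88], [18.2, 331.4])]
[0.44843478 0.06994602 0.0582003 ] [0.25466249 0.01331571] [0.45052046 0.07016457 0.054     ] [0.44852075 0.06958526 0.054     ]
[ 0.44489431 -0.0568611   0.05141394] [-0.31311825 -0.05451997] [ 0.44336598 -0.05694197  0.054     ] [ 0.44512015 -0.05609154  0.054     ]
```

View pics/s1.png

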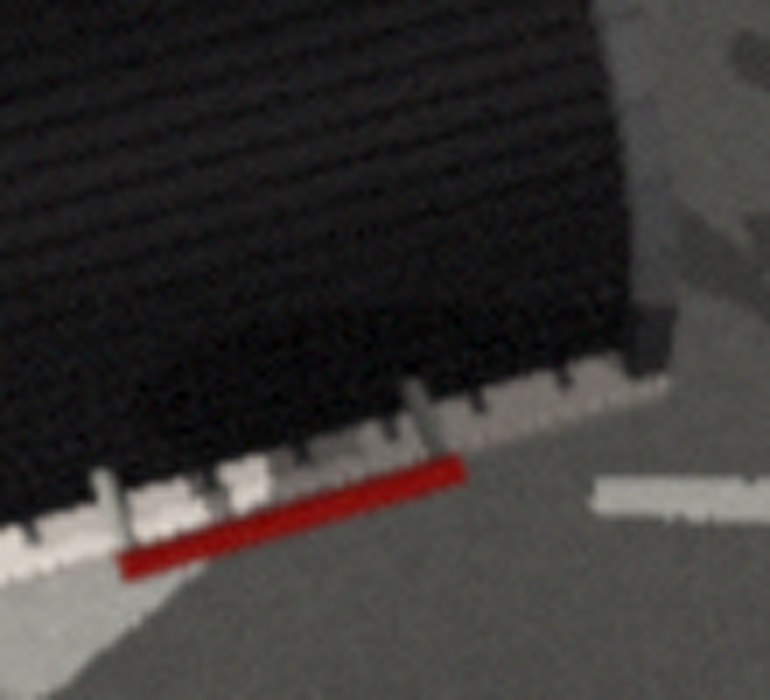

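View pics/t1.png

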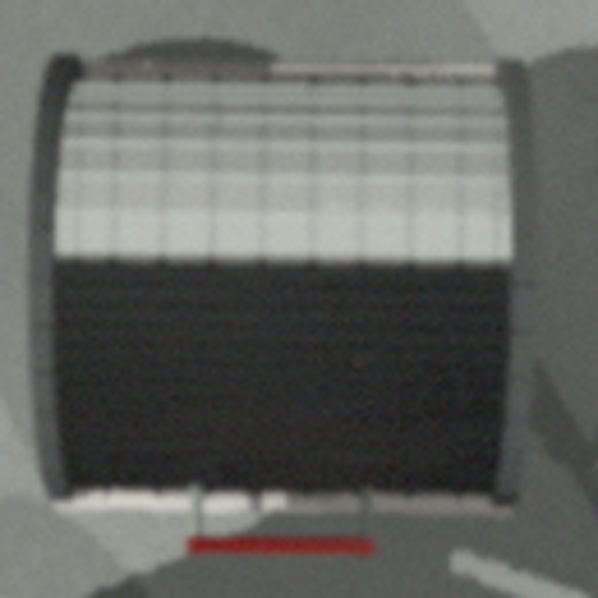

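View pics/s2.png

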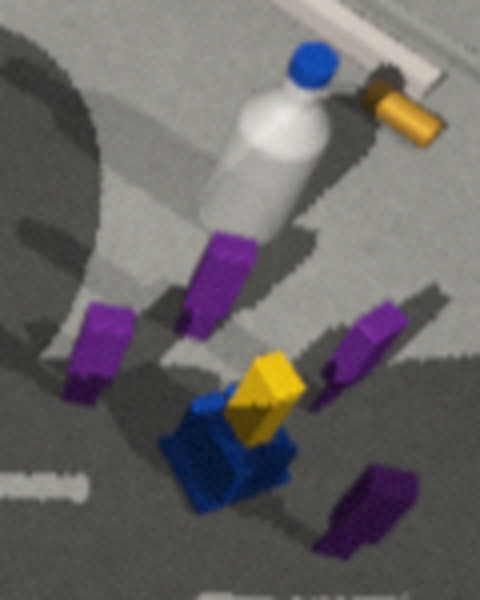

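View pics/t2.png

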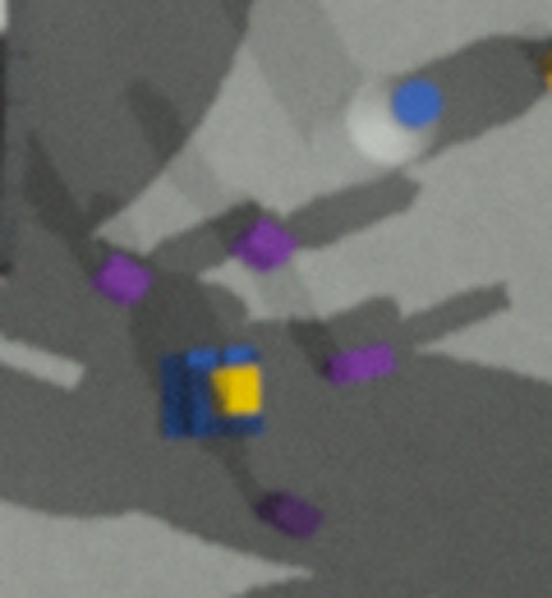

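```bash
cat >> h.py <<'E'
def rot(yaw,tilt=0.,flip=False):
    """tool x along heading yaw (deg), z down; tilt: rotation about world y'-axis(deg)>0 => tool z leans toward +heading"""
    y=np.radians(yaw); x=np.array([np.cos(y),np.sin(y),0]); z=np.array([0,0,-1.]); yy=np.cross(z,x)
    M=np.stack([x,yy,z],1)
    ax=np.array([-np.sin(y),np.cos(y),0])  # horizontal left of heading
    M=R.from_rotvec(-np.radians(tilt)*ax).as_matrix()@M
    if flip: M=M@np.diag([-1,-1,1])
    return M
def row(Mw,pos,T=None):
    T=T_tool() if T is None else T
    d=T[:3,:3].T@(np.array(pos)-T[:3,3]); w=R.from_matrix(T[:3,:3].T@Mw).as_rotvec(degrees=True)
    return np.round(np.r_[d,w],4).tolist()
E
python3 - <<'E'
from h import *
s=telemetry.get_state();print(s)
T=T_tool();print(T)
p=snap('wrist');print(np.round(p['T_tool_cam'],3).tolist(),p['fx'])
print(rot(0)@[1,0,0],rot(0,30)@[0,0,1])
q=snap('top')
# yellow blade, holder tops
sc=snap('scene')
print('blade top', onz(q,(351.5,224.5),.125))
for f in(False,True): print(row(rot(-1.5,0,f),[.38,.006,.25]))
pairs=[((363.6,150.7),(357.1,192.9)),((334.2,167.6),(326,200.4)),((399.9,167.2),(377.9,218.7)),((402,207.2),(363.1,251.8)),((376.9,177.7),(351.3,224.3)),((387.9,96),(390.4,161.8))]
for a,b in pairs: print(np.round(tri([(sc,a),(q,b)]),3))
E
```

```text
{'time': 1.95, 'joints': array([ 1.14356471e+00,  1.30427526e-01,  1.48822530e+00,  5.18380830e-06,
        1.52297458e+00, -8.54138586e-02]), 'joint_velocities': array([-0.00047904,  0.00126738,  0.0007494 , -0.00018538,  0.00070036,
       -0.00043414]), 'tau': array([-1.35728693e-03, -5.69302440e+01, -5.00851393e+01, -3.70826665e-04,
        1.23807324e-03, -5.37227368e-05]), 'eef_pos': array([0.20110541, 0.5652939 , 0.24526185]), 'ee_rot': array([ 6.53546443e-06,  8.17068074e-01,  5.76541207e-01, -1.63072297e-05]), 'wrist_force': array([-0.20391324,  0.35570924,  0.36721059]), 'moment': array([ 0.00524903, -0.04159241, -0.00308901]), 'finger_gap': 0.08533192455199419}
[[ 3.35200474e-01  9.42146826e-01 -1.91123044e-05  2.01105414e-01]
 [ 9.42146826e-01 -3.35200474e-01 -2.94834184e-05  5.65293905e-01]
 [-3.41841626e-05 -8.12374109e-06 -9.99999999e-01  2.45261855e-01]
 [ 0.00000000e+00  0.00000000e+00  0.00000000e+00  1.00000000e+00]]
[[1.0, 0.001, -0.0, 0.001], [0.001, -0.965, -0.263, -0.068], [-0.0, 0.263, -0.965, -0.129], [0.0, 0.0, 0.0, 1.0]] 285.63720040060923
[1. 0. 0.] [ 0.5        0.        -0.8660254]
blade top [ 0.38541675 -0.29776858  0.125     ]
[-0.467, 0.356, -0.0047, -0.0006, -0.0019, 71.918]
[-0.467, 0.356, -0.0047, 0.0021, -0.0007, -108.082]
[ 0.488 -0.333  0.061]
[ 0.466 -0.233  0.065]
[ 0.403 -0.392  0.073]
[ 0.302 -0.341  0.068]
[ 0.386 -0.302  0.102]
[ 0.569 -0.417  0.161]
```

```bash

python3 - <<'E'
from h import *
print(row(rot(-1.5),[.44,.006,.25]))
E
```

```text
[-0.4469, 0.4125, -0.0047, -0.0006, -0.0019, 71.918]
```

Emit:
jog_arm(deltas=[[[0.2,-0.447,0.4125,-0.005,0,0,71.9],[0.2,-0.447,0.4125,-0.005,0,0,71.9],[0.2,-0.447,0.4125,-0.005,0,0,71.9],[0.2,-0.447,0.4125,-0.005,0,0,71.9],[0.2,-0.447,0.4125,-0.005,0,0,71.9],[0.2,-0.447,0.4125,-0.005,0,0,71.9],[0.2,-0.447,0.4125,-0.005,0,0,71.9],[0.2,-0.447,0.4125,-0.005,0,0,71.9],[0.2,-0.447,0.4125,-0.005,0,0,71.9],[0.2,-0.447,0.4125,-0.005,0,0,71.9],[0.2,-0.447,0.4125,-0.005,0,0,71.9],[0.2,-0.447,0.4125,-0.005,0,0,71.9],[0.2,-0.447,0.4125,-0.005,0,0,71.9],[0.2,-0.447,0.4125,-0.005,0,0,71.9],[0.2,-0.447,0.4125,-0.005,0,0,71.9],[0.2,-0.447,0.4125,-0.005,0,0,71.9],[0.2,-0.447,0.4125,-0.005,0,0,71.9],[0.2,-0.447,0.4125,-0.005,0,0,71.9]]])

```text
time: 3.6
eef_pos: [0.4397, 0.0062, 0.2502]
ee_rot: [-0.0, 1.0, -0.013, -0.0]
wrist_force: [-0.9, 0.6, 0.7]
finger_gap: 0.0343
```

```bash

python3 - <<'E'
from h import *
p=snap('wrist');save(p,'w1.png',sc=1.5)
print(models.place_of(p,'shutter_handle'))
print(telemetry.get_state()['eef_pos'],telemetry.get_state()['finger_gap'],proj(p,[.4467,.0065,.054]))
q=snap('top');save(q,'t3.png',sc=1.5)
E
```

```text
[{'uv': [261.1, 170.8], 'p': 0.6}]
[0.43962258 0.0069515  0.25031387] 0.033907229125672046 [259.59733623 173.40316861]
```

View pics/w1.png

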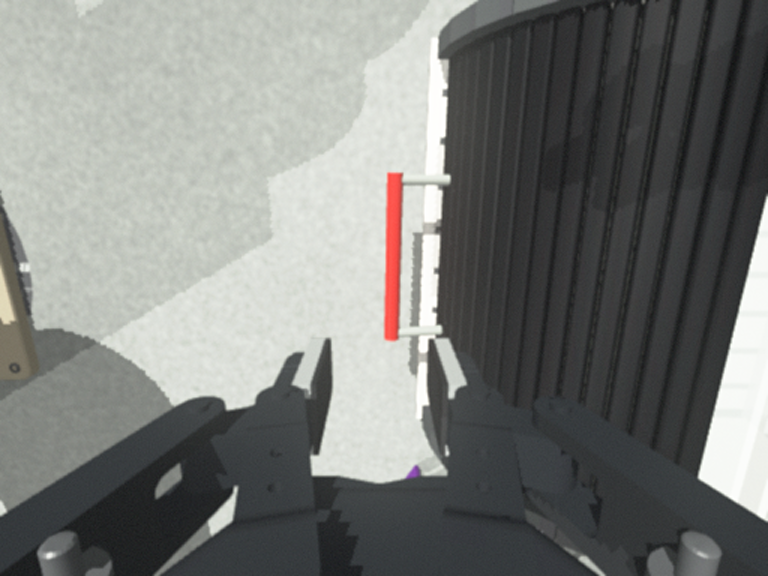

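```bash

python3 - <<'E'
from h import *
p=snap('wrist')
hsv=cv2.cvtColor(p['image'],cv2.COLOR_RGB2HSV)
m=cv2.inRange(hsv,(0,150,60),(8,255,255))|cv2.inRange(hsv,(172,150,60),(180,255,255))
m[300:]=0
n,l,st,c=cv2.connectedComponentsWithStats(m);i=1+np.argmax(st[1:,4])
ys,xs=np.nonzero(l==i); print(st[i],c[i])
f=np.polyfit(ys,xs,1)
a,b=[onz(p,(np.polyval(f,y),y),.054) for y in(ys.min(),ys.max()+1)]
print(a,b,np.linalg.norm(a-b),(a+b)/2,np.degrees(np.arctan2((a-b)[0],(a-b)[1])))
# top view of machine edges after arm? use initial: cheeks
E
```

```text
[257 116  11 111 913] [261.57064622 170.47645126]
[0.45151134 0.07161588 0.054     ] [ 0.44630887 -0.05954812  0.054     ] 0.13126713170199658 [0.44891011 0.00603388 0.054     ] 2.2713808144628675
```

```bash

python3 - <<'E'
from h import *
print(row(rot(-2),[.445,.006,.12]));print(row(rot(-2),[.445,.006,.049]))
E
```

```text
[0.0053, 0.0009, 0.1304, -0.0079, -0.0148, 0.6296]
[0.0053, 0.0009, 0.2014, -0.0079, -0.0148, 0.6296]
```

Emit:
jog_arm(deltas=[[[0.4,0.0053,0.001,0.04,0,0,0.6],[0.4,0.0053,0.001,0.08,0,0,0.6],[0.4,0.0053,0.001,0.12,0,0,0.6],[0.4,0.0053,0.001,0.15,0,0,0.6],[0.4,0.0053,0.001,0.15,0,0,0.6],[0.4,0.0053,0.001,0.15,0,0,0.6]]])

```text
time: 4.3
eef_pos: [0.4435, 0.0056, 0.0993]
ee_rot: [-0.0, 1.0, -0.018, -0.002]
wrist_force: [-0.0, -0.0, 1.4]
finger_gap: 0.0254
```

```bash

python3 - <<'E'
from h import *
p=snap('wrist');save(p,'w2.png',sc=1.5)
print(row(rot(-2),[.445,.006,.049]),telemetry.get_state()['finger_gap'])
E
```

```text
[-0.0006, -0.0007, 0.0525, 0.0001, -0.0182, -0.0197] 0.02599264257792737
```

View pics/w2.png

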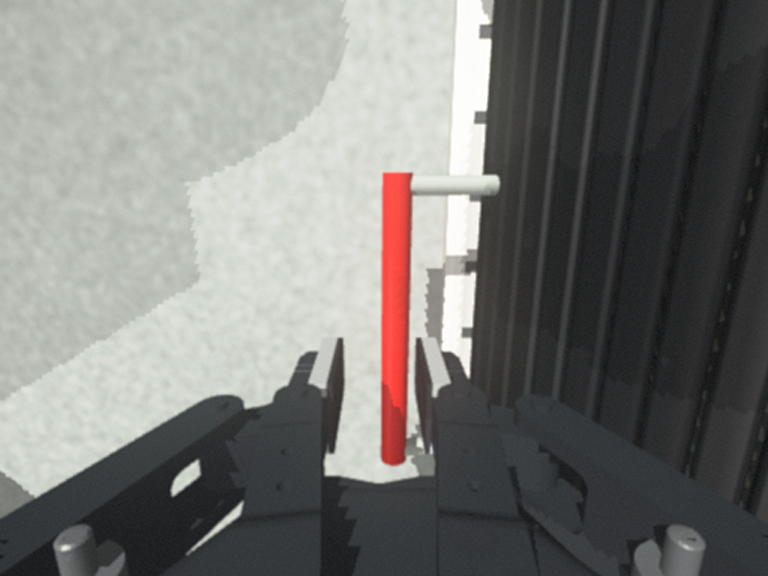

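Emit:
jog_arm(deltas=[[[0.4,-0.0005,-0.0005,0.03,0,0,0],[0.4,-0.0005,-0.0005,0.0525,0,0,0],[0.4,-0.0005,-0.0005,0.0525,0,0,0],[0.6,0.001,-0.0005,0.0525,0,0,0],[0.8,0.0025,-0.0005,0.0525,0,0,0],[1,0.003,-0.0005,0.0525,0,0,0],[1,0.003,-0.0005,0.0525,0,0,0],[1,0.003,-0.0005,0.0525,0,0,0]]])

```text
time: 5.02
eef_pos: [0.4503, 0.0052, 0.0509]
ee_rot: [0.0, 1.0, -0.018, 0.002]
wrist_force: [-2.2, 2.3, 8.1]
finger_gap: 0.0099
```

```bash

python3 - <<'E'
from h import *
s=telemetry.get_state();print(s['wrist_force'],s['finger_gap'],s['eef_pos'])
T=T_tool();print(np.round(T,3))
p=snap('wrist');save(p,'w3.png',sc=1.5)
g=T[:3,3]-.005*T[:3,2]; print(g)
h=np.array([np.cos(np.radians(-2)),np.sin(np.radians(-2)),0])
def bar(q): return np.array([-.195*np.cos(q+.1745)+.195*np.cos(.1745)]) ,.195*(np.sin(q+.1745)-np.sin(.1745))
for q in np.arange(.15,1.51,.15):
    a,b=bar(q); P=T[:3,3]+h*a+[0,0,b]; print(round(q,2),np.round(row(T[:3,:3],P,T)[:3],4))
E
```

```text
[-2.20036925  2.28048616  8.10546183] 0.009908588467928059 [0.45025011 0.00518052 0.0508911 ]
[[ 0.999 -0.036  0.004  0.45 ]
 [-0.036 -0.999 -0.     0.005]
 [ 0.004 -0.    -1.     0.051]
 [ 0.     0.     0.     1.   ]]
[0.45023149 0.00518117 0.05589107]
0.15 [ 0.0073 -0.     -0.0283]
0.3 [ 0.0188 -0.     -0.0552]
0.45 [ 0.0341 -0.     -0.08  ]
0.6 [ 5.300e-02 -1.000e-04 -1.023e-01]
0.75 [ 7.510e-02 -1.000e-04 -1.215e-01]
0.9 [ 9.970e-02 -1.000e-04 -1.372e-01]
1.05 [ 0.1264 -0.0002 -0.1491]
1.2 [ 0.1546 -0.0002 -0.1568]
1.35 [ 0.1836 -0.0002 -0.1603]
1.5 [ 0.2128 -0.0003 -0.1593]
```

View pics/w3.png

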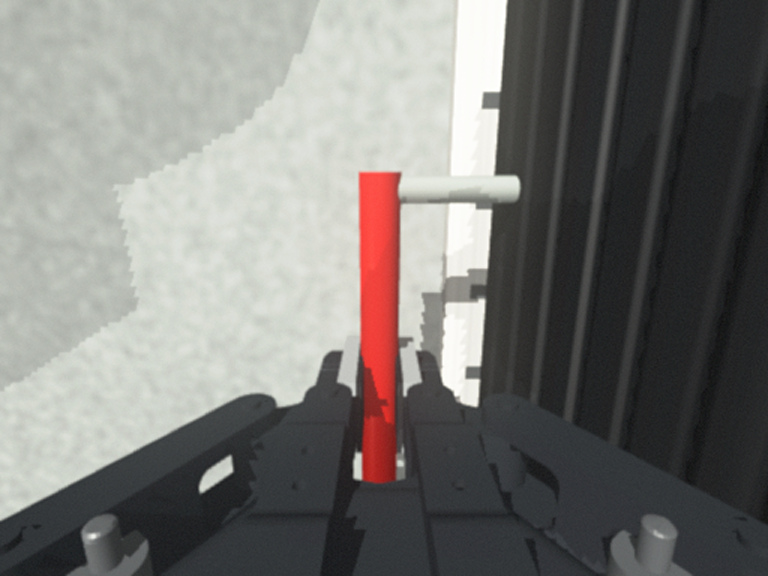

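Emit:
jog_arm(deltas=[[[1,0.002,0,-0.01,0,0,0],[1,0.0047,0,-0.02,0,0,0],[1,0.0073,0,-0.0283,0,0,0],[1,0.013,0,-0.0418,0,0,0],[1,0.0188,0,-0.0552,0,0,0],[1,0.026,0,-0.068,0,0,0],[1,0.034,0,-0.08,0,0,0],[1,0.043,0,-0.0915,0,0,0],[1,0.053,0,-0.1023,0,0,0],[1,0.0637,0,-0.1123,0,0,0],[1,0.0751,0,-0.1215,0,0,0],[1,0.0871,0,-0.13,0,0,0],[1,0.0997,0,-0.1372,0,0,0],[1,0.0997,0,-0.1372,0,0,0]]])

```text
time: 6.23
eef_pos: [0.5506, 0.0012, 0.1912]
ee_rot: [0.0, 1.0, -0.018, 0.003]
wrist_force: [-10.0, 1.0, 21.2]
finger_gap: 0.0097
```

```bash

python3 - <<'E'
from h import *
s=telemetry.get_state();print(s['wrist_force'],s['finger_gap'],s['eef_pos'])
p=snap('wrist');save(p,'w4.png',sc=1.5)
T=T_tool();print(np.round(T,3))
E
```

```text
[-10.03472023   1.01611418  21.21306301] 0.009734733779722088 [0.55062741 0.00121644 0.19117276]
[[ 0.999 -0.036  0.005  0.55 ]
 [-0.036 -0.999 -0.001  0.001]
 [ 0.005  0.001 -1.     0.191]
 [ 0.     0.     0.     1.   ]]
```

View pics/w4.png

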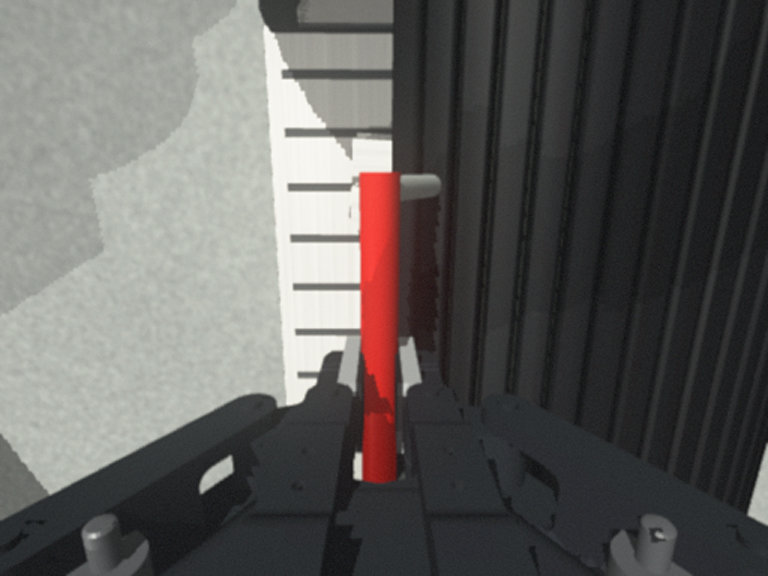

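Emit:
jog_arm(deltas=[[[1,0.012,0,-0.009,0,0,0],[1,0.026,0,-0.016,0,0,0],[1,0.04,0,-0.0205,0,0,0],[1,0.054,0,-0.0238,0,0,0],[1,0.069,0,-0.026,0,0,0],[1,0.084,0,-0.0273,0,0,0],[1,0.099,0,-0.0273,0,0,0],[1,0.112,0,-0.0265,0,0,0],[1,0.112,0,-0.0265,0,0,0]]])

```text
time: 7.03
eef_pos: [0.6625, -0.003, 0.2145]
ee_rot: [0.0, 1.0, -0.018, 0.002]
wrist_force: [4.2, -1.0, 4.5]
finger_gap: 0.0098
```

```bash

python3 - <<'E'
from h import *
s=telemetry.get_state();print(s['wrist_force'],s['finger_gap'],s['eef_pos'])
p=snap('wrist');save(p,'w5.png',sc=1.5)
T=T_tool();print(np.round(T,3))
E
```

```text
[ 4.24944589 -1.01506523  4.46942397] 0.009828129994141158 [ 0.66253956 -0.0030349   0.21449157]
[[ 0.999 -0.037  0.005  0.662]
 [-0.037 -0.999 -0.001 -0.003]
 [ 0.005  0.001 -1.     0.215]
 [ 0.     0.     0.     1.   ]]
```

View pics/w5.png

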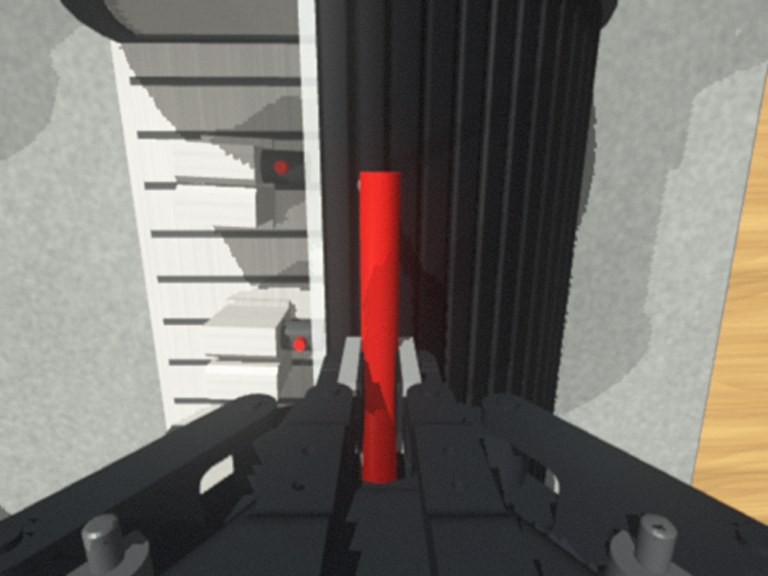

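Emit:
jog_arm(deltas=[[[0.2,0,0,0,0,0,0],[0.2,0,0,0,0,0,0],[0.2,0,0,0,0,0,0],[0.2,0,0,0,0,0,0],[0.2,0,0,-0.03,0,0,0],[0.2,0,0,-0.07,0,0,0],[0.2,0,0,-0.11,0,0,0],[0.2,-0.03,-0.01,-0.14,0,0,0],[0.2,-0.07,-0.03,-0.16,0,0,0],[0.2,-0.11,-0.05,-0.16,0,0,0],[0.2,-0.15,-0.05,-0.16,0,0,0],[0.2,-0.15,-0.05,-0.16,0,0,0],[0.2,-0.15,-0.05,-0.16,0,0,0]]])

```text
time: 8.17
eef_pos: [0.5091, 0.0537, 0.3722]
ee_rot: [-0.0, 1.0, -0.017, 0.0]
wrist_force: [-0.1, 1.1, -0.1]
finger_gap: 0.0341
```

```bash

python3 - <<'E'
from h import *
s=telemetry.get_state();print(s['wrist_force'],s['finger_gap'],s['eef_pos'])
p=snap('wrist');save(p,'w6.png',sc=1.5)
print(models.place_of(p,'clamp'),models.look_for(p,'clamp'),models.place_of(p,'shutter_handle'))
q=snap('top');save(q,'t6.png',(170,80,430,275),3)
E
```

```text
[-0.05761244  1.06680585 -0.05246651] 0.03409880956330507 [0.50909437 0.05369728 0.37221665]
[{'uv': [286.6, 214.0], 'p': 0.69}, {'uv': [280.0, 151.4], 'p': 0.64}] [{'box': [297.9, 221.9, 54.3, 44.9], 'p': 0.98}, {'box': [294.5, 152.2, 56.0, 40.5], 'p': 0.86}] [{'uv': [403.2, 226.9], 'p': 0.69}]
```

View pics/w6.png

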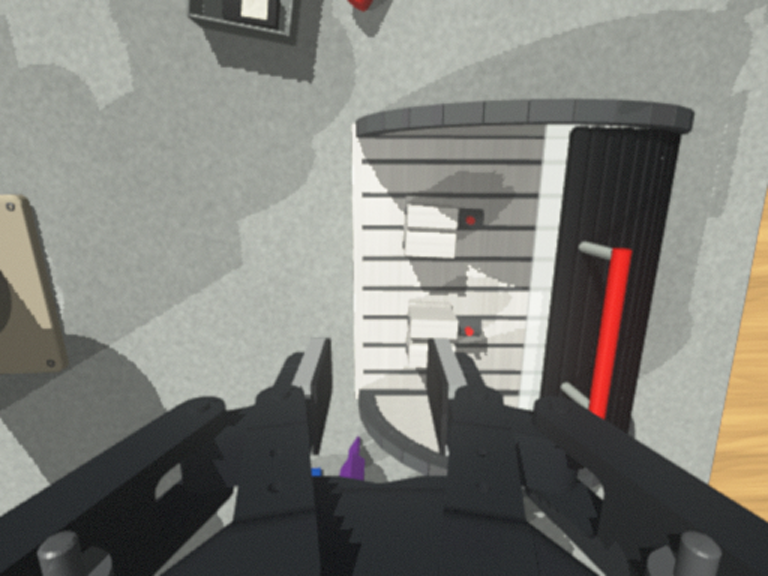

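View pics/t6.png

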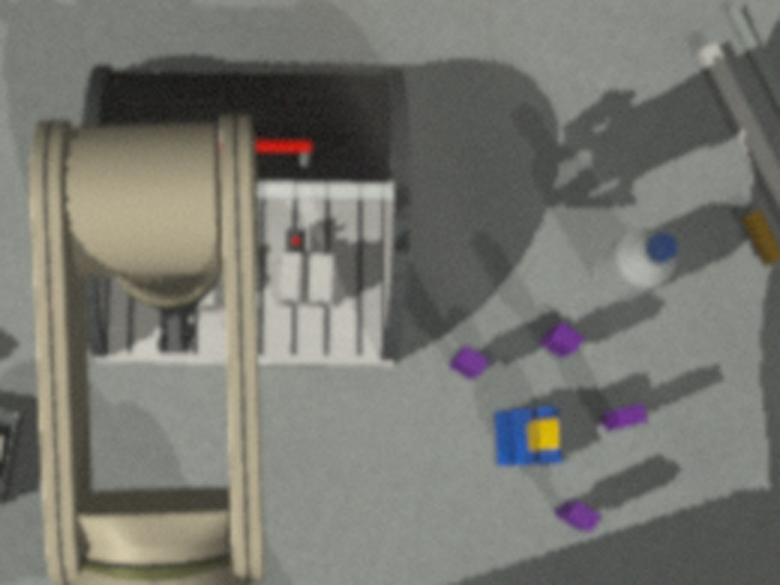

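```bash

python3 - <<'E'
from h import *
p=snap('wrist');save(p,'w7.png',(255,120,345,255),4.4)
T=T_tool()
for uv in((286.6,214),(280,151.4)): print(onz(p,uv,.012))
for uv in((297.9-10,219),(287,154)): print(onz(p,uv,.067))
print(p['W'][:3,3],T[:3,3])
E
```

```text
[ 0.56873387 -0.05786328  0.012     ]
[0.55818125 0.05579736 0.012     ]
[ 0.56462354 -0.04647401  0.067     ]
[0.56378498 0.05868136 0.067     ]
[0.51408714 0.11993482 0.50032496] [0.51251444 0.05248978 0.37101072]
```

View pics/w7.png

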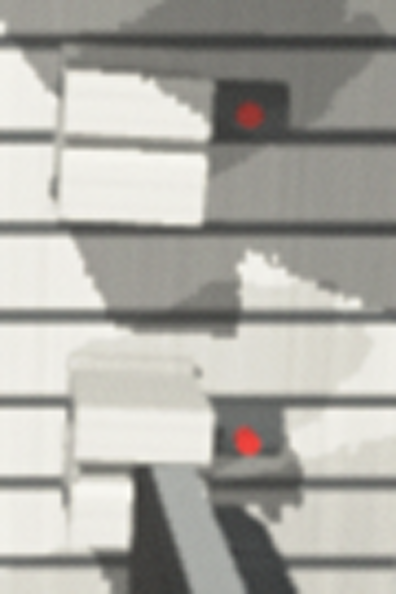

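```bash

python3 - <<'E'
from h import *
print(row(rot(-2),[.562,-.066,.225]))
E
```

```text
[0.054, 0.1166, 0.146, 0.005, 0.0528, -0.1214]
```

Emit:
jog_arm(deltas=[[[0.2,0.0135,0.029,0.0365,0,0,0],[0.2,0.027,0.058,0.073,0,0,0],[0.2,0.04,0.087,0.11,0,0,0],[0.2,0.054,0.1166,0.146,0,0,0],[0.2,0.054,0.1166,0.146,0,0,0],[0.2,0.054,0.1166,0.146,0,0,0],[0.2,0.054,0.1166,0.146,0,0,0]]])

```text
time: 9.05
eef_pos: [0.5607, -0.0665, 0.223]
ee_rot: [-0.001, 1.0, -0.019, -0.002]
wrist_force: [-0.1, -0.6, 0.2]
finger_gap: 0.0341
```

```bash

python3 - <<'E'
from h import *
p=snap('wrist');save(p,'w8.png',sc=1.5)
print(models.place_of(p,'clamp'),models.look_for(p,'clamp'));print(T_tool()[:3,3],p['W'][:3,3])
np.save('w8.npy',p['image']);np.save('w8W.npy',p['W'])
E
```

```text
[{'uv': [247.9, 59.6], 'p': 0.77}, {'uv': [254.8, 166.2], 'p': 0.56}] [{'box': [272.4, 172.7, 73.9, 62.3], 'p': 0.65}]
[ 0.5623567  -0.06511715  0.22716249] [0.56294182 0.00073695 0.35226943]
```

View pics/w8.png

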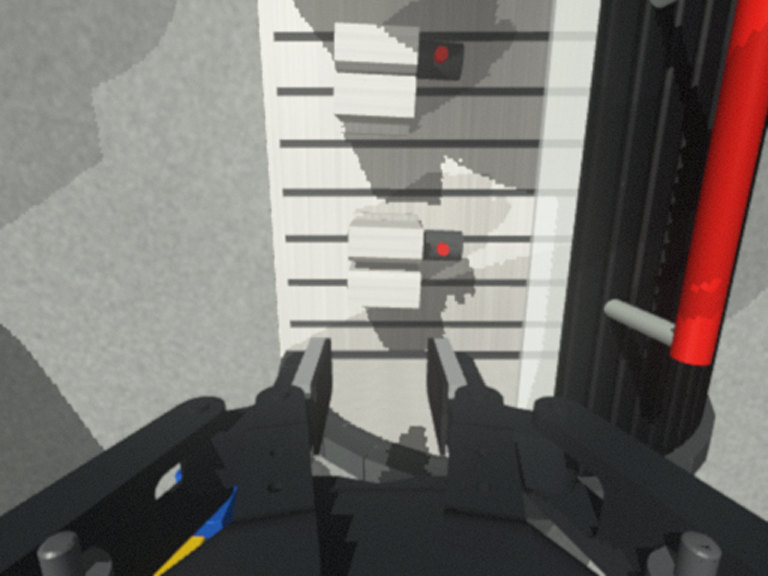

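```bash

python3 - <<'E'
from h import *
p=snap('wrist');print(T_tool()[:3,3])
save(p,'w9.png',(215,10,315,85),8);save(p,'w10.png',(215,130,315,212),8)
E
```

```text
[ 0.56241089 -0.06498207  0.2274684 ]
```

View pics/w9.png

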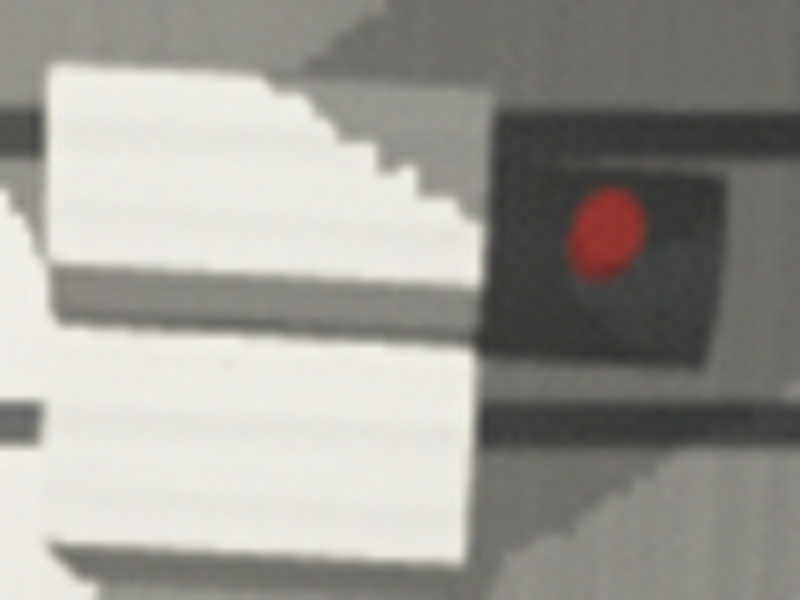

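View pics/w10.png

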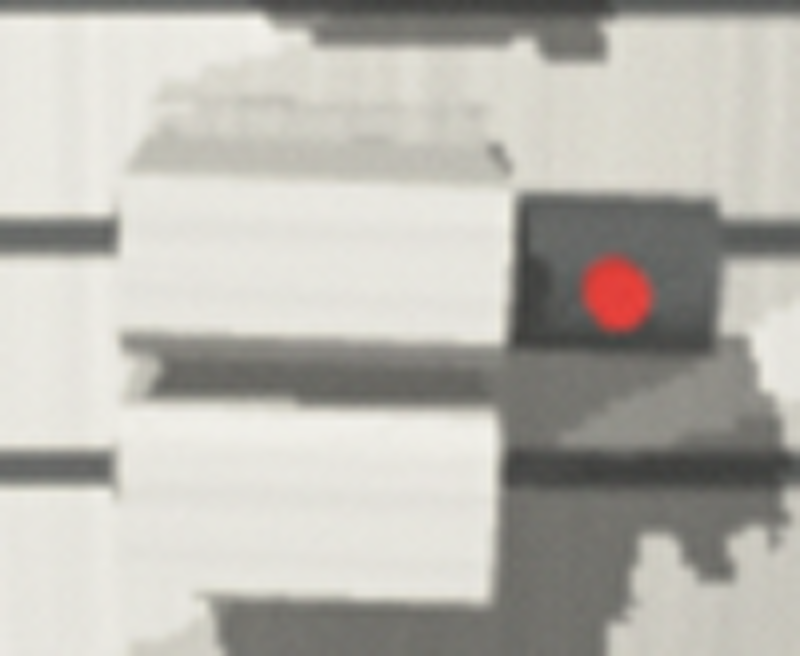

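Emit:
jog_arm(deltas=[[[0.2,0,0.02,0,0,0,0],[0.2,0,0.04,0,0,0,0],[0.2,0,0.05,0,0,0,0],[0.2,0,0.05,0,0,0,0],[0.2,0,0.05,0,0,0,0],[0.2,0,0.05,0,0,0,0]]])

```text
time: 9.75
eef_pos: [0.5598, -0.1147, 0.226]
ee_rot: [-0.0, 1.0, -0.018, 0.0]
wrist_force: [-0.6, -0.4, -0.2]
finger_gap: 0.0346
```

```bash

python3 - <<'E'
from h import *
p=snap('wrist');p=snap('wrist');print(T_tool()[:3,3],p['W'][:3,3])
save(p,'w11.png',(205,0,325,100),6.5);
print(models.place_of(p,'clamp'),models.look_for(p,'clamp'))
E
```

```text
[ 0.55972044 -0.1145969   0.22571574] [ 0.56108394 -0.04720484  0.35507428]
[{'uv': [255.5, 124.9], 'p': 0.64}, {'uv': [246.5, 11.8], 'p': 0.56}] [{'box': [272.8, 126.9, 79.0, 60.6], 'p': 0.96}, {'box': [248.5, 21.1, 60.4, 41.7], 'p': 0.92}]
```

View pics/w11.png

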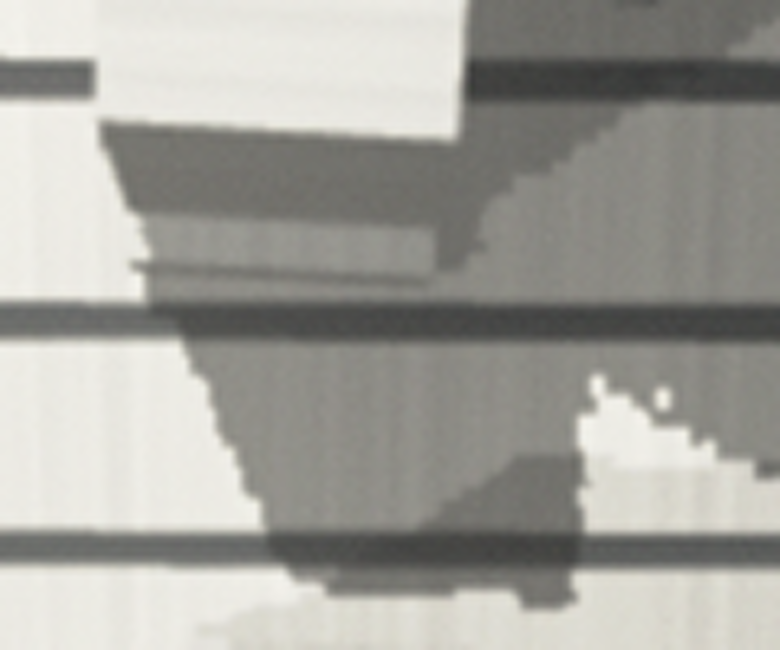

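```bash

python3 - <<'E'
from h import *
p=snap('wrist');print(T_tool()[:3,3],p['W'][:3,3])
save(p,'w12.png',(215,85,320,170),7.5);
for v in (100,105,110,115,120,125,130,135,140): 
  print(v, p['image'][v-4:v+1,225:270].mean(axis=(1,2)).round(), onz(p,(250,v),.067)[:2])
E
```

```text
[ 0.55962077 -0.11493049  0.22548496] [ 0.56100397 -0.04739093  0.35476393]
100 [219. 219. 218. 216. 219.] [ 0.55897651 -0.03474257]
105 [227. 230. 230. 230. 230.] [ 0.55879993 -0.03933761]
110 [227. 225. 225. 227. 228.] [ 0.55862178 -0.04397333]
115 [229. 229. 228. 225. 217.] [ 0.55844204 -0.04865027]
120 [213. 213. 215. 221. 227.] [ 0.5582607  -0.05336896]
125 [220. 186. 154. 147. 151.] [ 0.55807774 -0.05812999]
130 [152. 148. 147. 145. 140.] [ 0.55789312 -0.06293392]
135 [133. 153. 202. 230. 233.] [ 0.55770684 -0.06778132]
140 [232. 230. 229. 228. 228.] [ 0.55751886 -0.07267281]
```

View pics/w12.png

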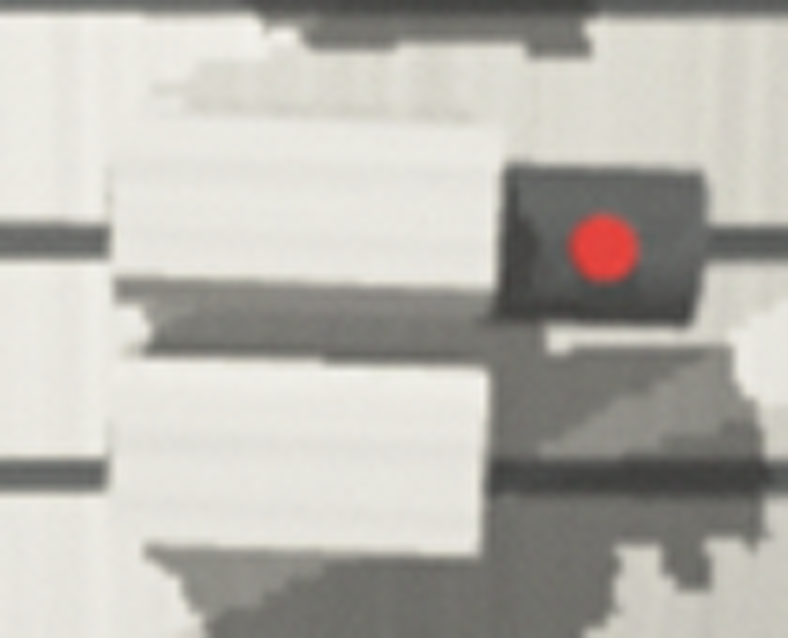

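```bash

python3 - <<'E'
from h import *
p=snap('wrist')
f=lambda u,v:(u/7.5+215,v/7.5+85)
for n,uv in dict(fl=(115,118),fr=(502,125),nl=(110,543),nr=(482,553),gl0=(118,280),gr0=(495,292),gl1=(115,355),gr1=(488,368)).items(): print(n,f(*uv),onz(p,f(*uv),.067)[:2].round(4))
E
```

```text
fl (230.33333333333334, 100.73333333333333) [ 0.5401 -0.0349]
fr (281.93333333333334, 101.66666666666667) [ 0.5896 -0.0375]
nl (229.66666666666666, 157.4) [ 0.5363 -0.0894]
nr (279.26666666666665, 158.73333333333335) [ 0.5864 -0.0926]
gl0 (230.73333333333332, 122.33333333333334) [ 0.5393 -0.055 ]
gr0 (281.0, 123.93333333333334) [ 0.5885 -0.0583]
gl1 (230.33333333333334, 132.33333333333334) [ 0.5384 -0.0646]
gr1 (280.06666666666666, 134.06666666666666) [ 0.5875 -0.0681]
```

```bash

python3 - <<'E'
from h import *
print(row(rot(90),[.345,-.30,.28]))
E
```

```text
[-0.2079, 0.1925, -0.0545, -0.0058, -0.0013, -92.0463]
```

Emit:
jog_arm(deltas=[[[0.2,-0.02,0,-0.05,0,0,-7],[0.0,-0.04,0.02,-0.0545,0,0,-14],[-0.2,-0.06,0.04,-0.0545,0,0,-21],[-0.2,-0.08,0.06,-0.0545,0,0,-28],[-0.2,-0.1,0.08,-0.0545,0,0,-35],[-0.2,-0.12,0.1,-0.0545,0,0,-42],[-0.2,-0.14,0.12,-0.0545,0,0,-49],[-0.2,-0.16,0.14,-0.0545,0,0,-56],[-0.2,-0.18,0.16,-0.0545,0,0,-63],[-0.2,-0.2,0.18,-0.0545,0,0,-70],[-0.2,-0.208,0.1925,-0.0545,0,0,-77],[-0.2,-0.208,0.1925,-0.0545,0,0,-84],[-0.2,-0.208,0.1925,-0.0545,0,0,-92],[-0.2,-0.208,0.1925,-0.0545,0,0,-92],[-0.2,-0.208,0.1925,-0.0545,0,0,-92],[-0.2,-0.208,0.1925,-0.0545,0,0,-92]]])

```text
time: 11.38
eef_pos: [0.3449, -0.3002, 0.28]
ee_rot: [0.0, 0.709, 0.705, -0.0]
wrist_force: [0.5, -0.2, -0.2]
finger_gap: 0.051
```

```bash

python3 - <<'E'
from h import *
p=snap('wrist');p=snap('wrist');save(p,'w13.png',sc=1.5)
print(T_tool()[:3,3],telemetry.get_state()['finger_gap'])
print(models.place_of(p,'blade'),models.place_of(p,'holder'))
print(proj(p,[.385,-.298,.125]),proj(p,[.385,-.298,.055]))
q=snap('top');save(q,'t13.png',sc=1.5)
E
```

```text
[ 0.34492371 -0.30016382  0.28001893] 0.0511590945392043
[{'uv': [248.9, 200.7], 'p': 0.97}, {'uv': [221.4, 134.2], 'p': 0.82}, {'uv': [234.2, 265.2], 'p': 0.76}, {'uv': [185.2, 209.8], 'p': 0.68}, {'uv': [302.3, 252.5], 'p': 0.63}] [{'uv': [248.4, 190.4], 'p': 0.67}]
[253.8824061 218.7814173] [253.62216328 199.56179972]
```

View pics/w13.png

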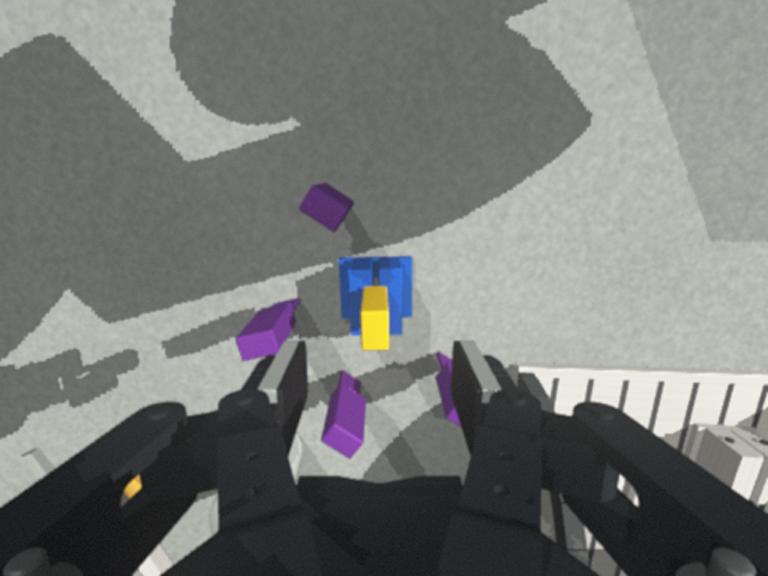

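View pics/t13.png

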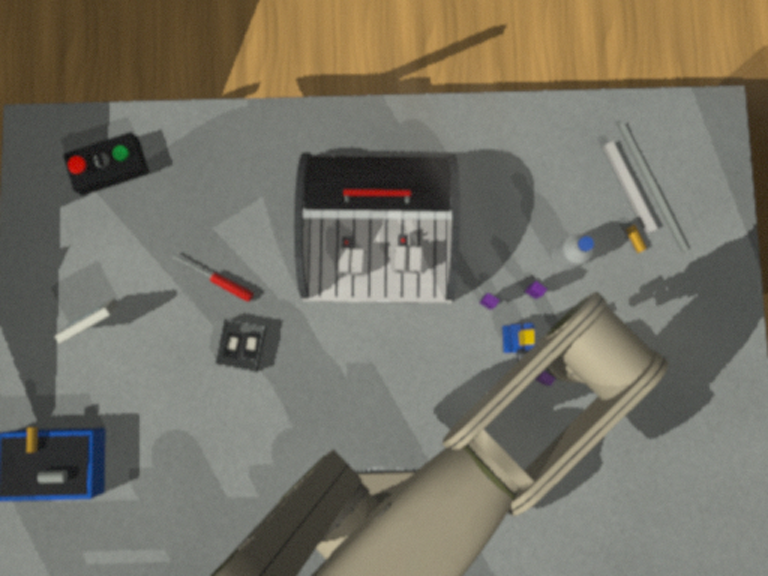

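```bash

python3 - <<'E'
from h import *
p=snap('wrist');save(p,'w14.png',(205,160,295,240),8)
hsv=cv2.cvtColor(p['image'],cv2.COLOR_RGB2HSV)
E
```

```text
(no output)
```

View pics/w14.png

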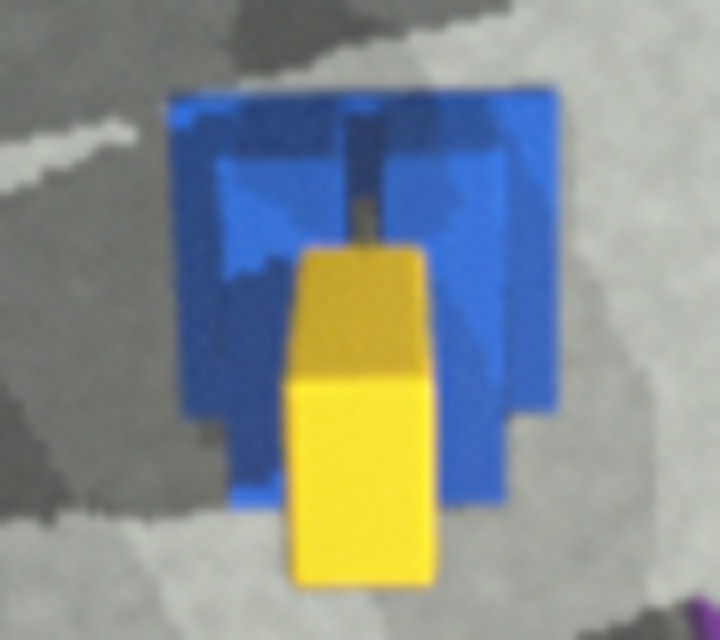

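```bash

python3 - <<'E'
from h import *
p=snap('wrist');f=lambda u,v:(205+u/8,160+v/8)
for z,l in((.125,[(285,378),(437,378),(437,585),(292,587),(363,482)]),(.055,[(220,158),(505,158),(364,170),(227,503),(505,503)])):
  for uv in l: print(z,uv,onz(p,f(*uv),z)[:2].round(4))
E
```

```text
0.125 (285, 378) [ 0.372  -0.3119]
0.125 (437, 378) [ 0.3721 -0.292 ]
0.125 (437, 585) [ 0.4013 -0.2919]
0.125 (292, 587) [ 0.4016 -0.3113]
0.125 (363, 482) [ 0.3865 -0.3017]
0.055 (220, 158) [ 0.3585 -0.3248]
0.055 (505, 158) [ 0.3586 -0.2795]
0.055 (364, 170) [ 0.3605 -0.3019]
0.055 (227, 503) [ 0.4171 -0.3249]
0.055 (505, 503) [ 0.4172 -0.2788]
```

```bash

python3 - <<'E'
from h import *
print(row(rot(90),[.3867,-.302,.095]))
E
```

```text
[-0.0016, 0.0419, 0.185, -0.0008, 0.0005, -0.108]
```

Emit:
jog_arm(deltas=[[[-0.2,-0.0016,0.03,0.01,0,0,0],[-0.2,-0.0016,0.042,0.04,0,0,0],[-0.2,-0.0016,0.042,0.07,0,0,0],[-0.2,-0.0016,0.042,0.1,0,0,0],[-0.2,-0.0016,0.042,0.13,0,0,0],[-0.2,-0.0016,0.042,0.155,0,0,0],[-0.2,-0.0016,0.042,0.175,0,0,0],[-0.2,-0.0016,0.042,0.185,0,0,0],[-0.2,-0.0016,0.042,0.185,0,0,0]]])

```text
time: 12.48
eef_pos: [0.3853, -0.3006, 0.0923]
ee_rot: [-0.002, 0.708, 0.707, -0.0]
wrist_force: [-0.4, 0.3, 0.2]
finger_gap: 0.0513
```

```bash

python3 - <<'E'
from h import *
p=snap('wrist');save(p,'w15.png',sc=1.5)
s=telemetry.get_state();print(s['eef_pos'],s['wrist_force'])
E
```

```text
[ 0.3861799  -0.30150375  0.0942842 ] [-0.68005629  0.69747305  0.78814619]
```

View pics/w15.png

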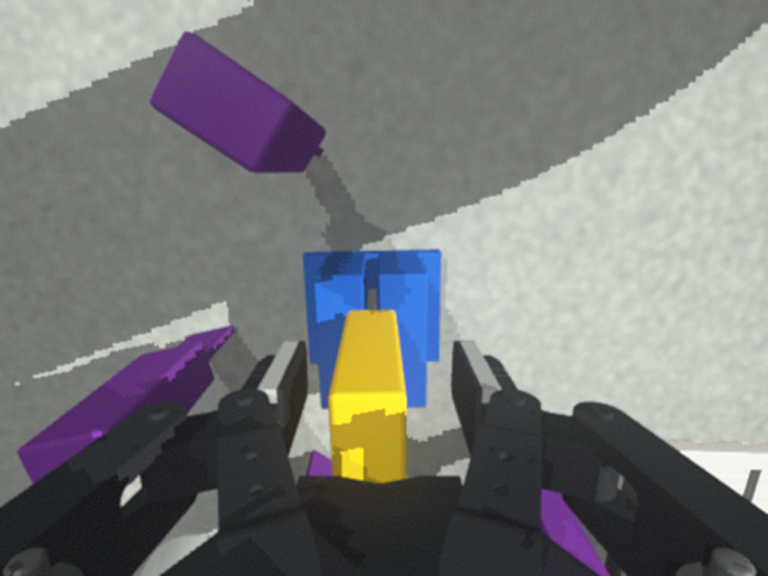

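Emit:
jog_arm(deltas=[[[0.1,-0.001,0,0,0,0,0],[0.3,-0.001,0,0,0,0,0],[0.4,-0.001,0,0,0,0,0],[0.4,-0.001,0,0,0,0,0],[0.4,-0.001,0,0,0,0,0]]])

```text
time: 12.95
eef_pos: [0.3871, -0.3035, 0.0959]
ee_rot: [0.001, 0.708, 0.707, 0.0]
wrist_force: [-1.2, 0.5, 0.4]
finger_gap: 0.0254
```

```bash

python3 - <<'E'
from h import *
p=snap('wrist');save(p,'w16.png',(180,190,330,330),5)
s=telemetry.get_state();print(s['eef_pos'],s['wrist_force'],s['finger_gap'],p['cx'])
E
```

```text
[ 0.38697714 -0.30332028  0.0956116 ] [ 1.02036875 -0.02004191 -1.0873968 ] 0.02507754501008486 252.5320261849798
```

View pics/w16.png

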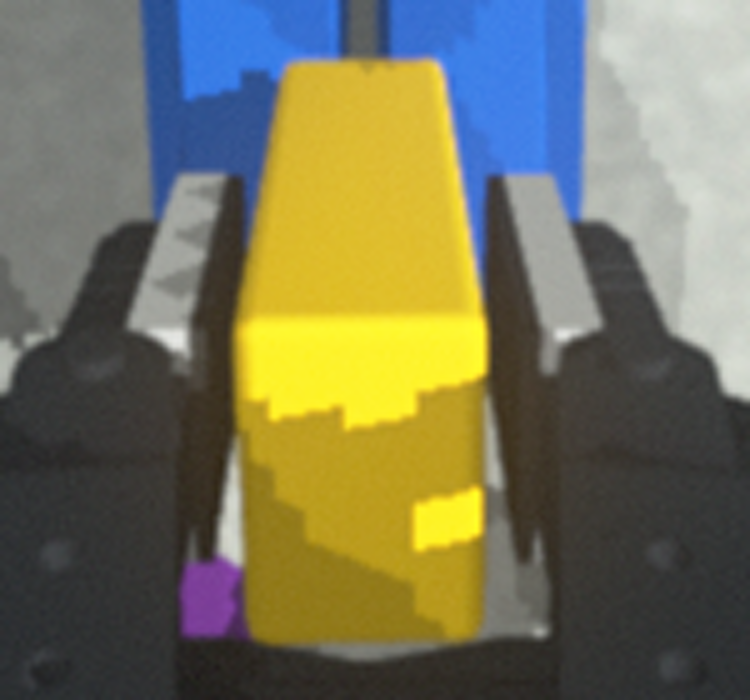

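Emit:
jog_arm(deltas=[[[0.6,-0.0005,0,0,0,0,0],[1,-0.0005,0,0,0,0,0],[1,-0.0005,0,0,0,0,0],[1,-0.0005,0,0,0,0,0],[1,-0.0005,0,0,0,0,0]]])

```text
time: 13.42
eef_pos: [0.387, -0.3038, 0.0955]
ee_rot: [0.0, 0.708, 0.707, 0.0]
wrist_force: [0.2, 1.2, 5.5]
finger_gap: 0.0194
```

```bash

python3 - <<'E'
from h import *
s=telemetry.get_state();print(s['eef_pos'],s['wrist_force'],s['finger_gap'])
T=T_tool();print(np.round(T,4))
E
```

```text
[ 0.3869887  -0.303777    0.09548306] [0.17804851 1.22587214 5.46584621] 0.01937913722285008
[[ 1.400e-03  1.000e+00  6.000e-04  3.870e-01]
 [ 1.000e+00 -1.400e-03 -5.000e-04 -3.038e-01]
 [-5.000e-04  6.000e-04 -1.000e+00  9.550e-02]
 [ 0.000e+00  0.000e+00  0.000e+00  1.000e+00]]
```

```bash

python3 - <<'E'
from h import *
T=T_tool();print(row(rot(86.5),[.60,-.066,.315],T))
E
```

```text
[0.238, 0.2128, -0.2195, 0.0338, 0.0281, 3.4192]
```

Emit:
jog_arm(deltas=[[[1,0,0,-0.005,0,0,0],[1,0,0,-0.015,0,0,0],[1,0,0,-0.03,0,0,0],[1,0,0,-0.05,0,0,0],[1,0,0,-0.07,0,0,0],[1,0,0,-0.07,0,0,0]]])

```text
time: 13.92
eef_pos: [0.3885, -0.3053, 0.17]
ee_rot: [0.003, 0.708, 0.707, 0.0]
wrist_force: [0.8, -0.3, -0.8]
finger_gap: 0.0193
```

```bash

python3 - <<'E'
from h import *
p=snap('wrist');save(p,'w17.png',sc=1.5)
s=telemetry.get_state();print(s['eef_pos'],s['wrist_force'],s['finger_gap'])
print(row(rot(86.5),[.60,-.066,.315]))
E
```

```text
[ 0.38795398 -0.30475688  0.1679304 ] [ 0.37142156  0.36106448 -1.52360172] 0.019603121236133052
[0.2386, 0.2122, -0.1471, 0.2115, 0.1921, 3.4153]
```

View pics/w17.png

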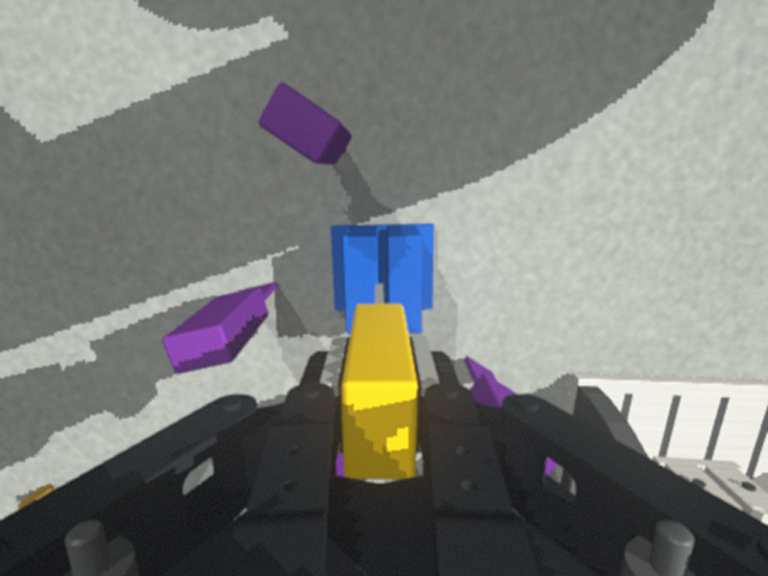

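Emit:
jog_arm(deltas=[[[1,0,0,-0.03,0,0,0],[1,0.005,0,-0.065,0,0,0],[1,0.015,0.01,-0.1,0,0,0],[1,0.035,0.03,-0.125,0,0,1],[1,0.06,0.055,-0.14,0,0,2],[1,0.085,0.08,-0.147,0,0,3.4],[1,0.11,0.105,-0.147,0,0,3.4],[1,0.135,0.13,-0.147,0,0,3.4],[1,0.16,0.15,-0.147,0,0,3.4],[1,0.185,0.17,-0.147,0,0,3.4],[1,0.21,0.19,-0.147,0,0,3.4],[1,0.23,0.205,-0.147,0,0,3.4],[1,0.2386,0.2122,-0.147,0,0,3.4],[1,0.2386,0.2122,-0.147,0,0,3.4],[1,0.2386,0.2122,-0.147,0,0,3.4],[1,0.2386,0.2122,-0.147,0,0,3.4]]])

```text
time: 15.3
eef_pos: [0.5986, -0.0662, 0.3114]
ee_rot: [-0.0, 0.729, 0.685, -0.001]
wrist_force: [-0.2, -0.1, -1.3]
finger_gap: 0.0195
```

```bash

python3 - <<'E'
from h import *
p=snap('wrist');p=snap('wrist');save(p,'w18.png',sc=1.5);save(p,'w19.png',(200,120,300,240),6)
s=telemetry.get_state();print(s['eef_pos'],s['wrist_force'],s['finger_gap']);print(T_tool().round(4))
E
```

```text
[ 0.59866869 -0.06645309  0.31190717] [-0.49759266 -0.51505768 -0.63829998] 0.019300816984423944
[[ 6.230e-02  9.981e-01 -4.000e-04  5.987e-01]
 [ 9.981e-01 -6.230e-02 -3.000e-04 -6.650e-02]
 [-3.000e-04 -3.000e-04 -1.000e+00  3.119e-01]
 [ 0.000e+00  0.000e+00  0.000e+00  1.000e+00]]
```

View pics/w18.png

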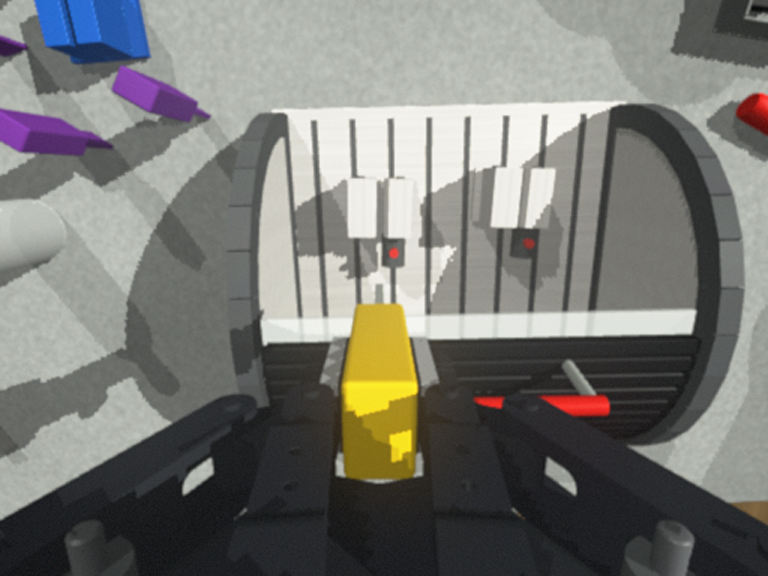

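View pics/w19.png

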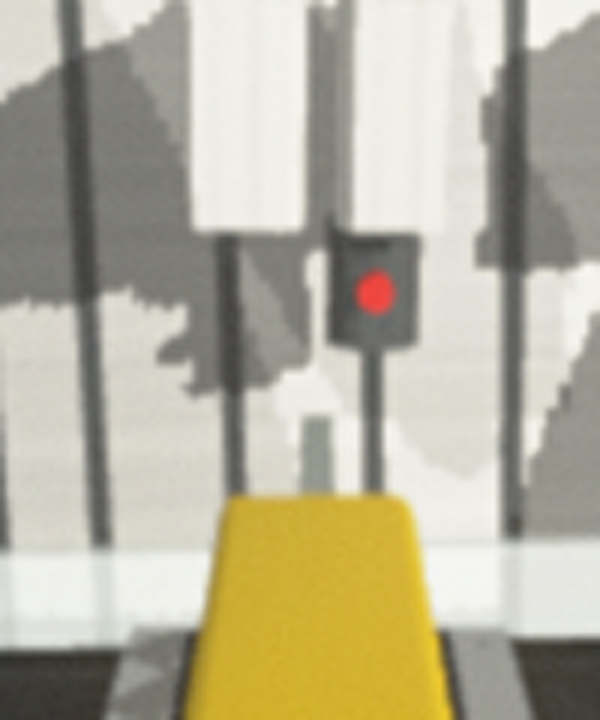

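```bash

python3 - <<'E'
from h import *
p=snap('wrist');save(p,'w20.png',(225,112,285,172),12)
E
```

```text
(no output)
```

View pics/w20.png

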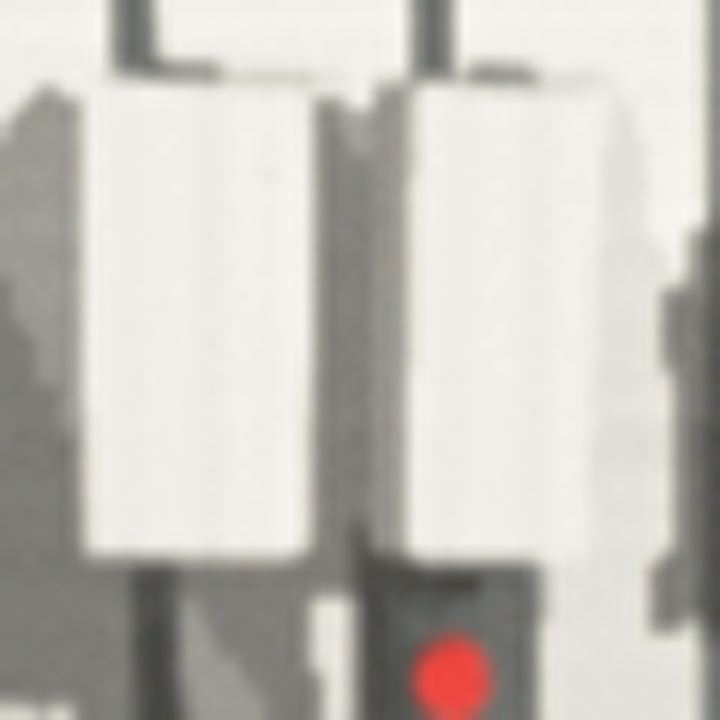

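```bash

python3 - <<'E'
from h import *
p=snap('wrist');T=T_tool();f=lambda u,v:(225+u/12,112+v/12)
P={}
for n,uv in dict(c=(340,319),ru=(413,85),rd=(406,550),lu=(316,100),ld=(308,550),a=(82,85),b=(86,550)).items():
    P[n]=onz(p,f(*uv),.067); print(n,P[n][:2].round(4))
for a,b in(('ru','rd'),('lu','ld'),('a','b')):
    d=P[a]-P[b]; print(np.degrees(np.arctan2(-d[1],-d[0])))
print(T.round(4))
E
```

```text
c [ 0.5627 -0.0623]
ru [ 0.5387 -0.053 ]
rd [ 0.5881 -0.0566]
lu [ 0.5396 -0.0634]
ld [ 0.5874 -0.0673]
a [ 0.5365 -0.088 ]
b [ 0.5859 -0.0916]
-4.133174596531162
-4.71950998040834
-4.191213968572738
[[ 6.230e-02  9.981e-01  2.000e-04  5.988e-01]
 [ 9.981e-01 -6.230e-02 -2.000e-04 -6.630e-02]
 [-2.000e-04  2.000e-04 -1.000e+00  3.122e-01]
 [ 0.000e+00  0.000e+00  0.000e+00  1.000e+00]]
```

```bash

python3 - <<'E'
from h import *
for z in(.31,.165): print(row(rot(86),[.562,-.0642,z]))
E
```

```text
[-0.0002, -0.0369, 0.0022, 0.0139, 0.011, 0.4288]
[-0.0002, -0.0369, 0.1472, 0.0139, 0.011, 0.4288]
```

Emit:
jog_arm(deltas=[[[1,0,-0.02,0.002,0,0,0.4],[1,0,-0.037,0.01,0,0,0.4],[1,0,-0.037,0.035,0,0,0.4],[1,0,-0.037,0.06,0,0,0.4],[1,0,-0.037,0.085,0,0,0.4],[1,0,-0.037,0.11,0,0,0.4],[1,0,-0.037,0.13,0,0,0.4],[1,0,-0.037,0.142,0,0,0.4],[1,0,-0.037,0.147,0,0,0.4],[1,0,-0.037,0.147,0,0,0.4],[1,0,-0.037,0.147,0,0,0.4],[1,0,-0.037,0.147,0,0,0.4]]])

```text
time: 16.5
eef_pos: [0.5634, -0.0633, 0.1669]
ee_rot: [0.001, 0.731, 0.683, 0.001]
wrist_force: [0.2, -0.2, -1.0]
finger_gap: 0.0192
```

```bash

python3 - <<'E'
from h import *
p=snap('wrist');p=snap('wrist');save(p,'w21.png',sc=1.5)
save(p,'w22.png',(200,120,310,230),6)
s=telemetry.get_state();print(s['eef_pos'],s['wrist_force'],s['finger_gap']);print(row(rot(86),[.562,-.0642,.165]))
E
```

```text
[ 0.5633221  -0.06322168  0.16670736] [-0.11425088 -0.05590199 -1.27997719] 0.019639611989491067
[-0.0011, -0.0013, 0.0017, 0.1545, 0.019, 0.115]
```

View pics/w21.png

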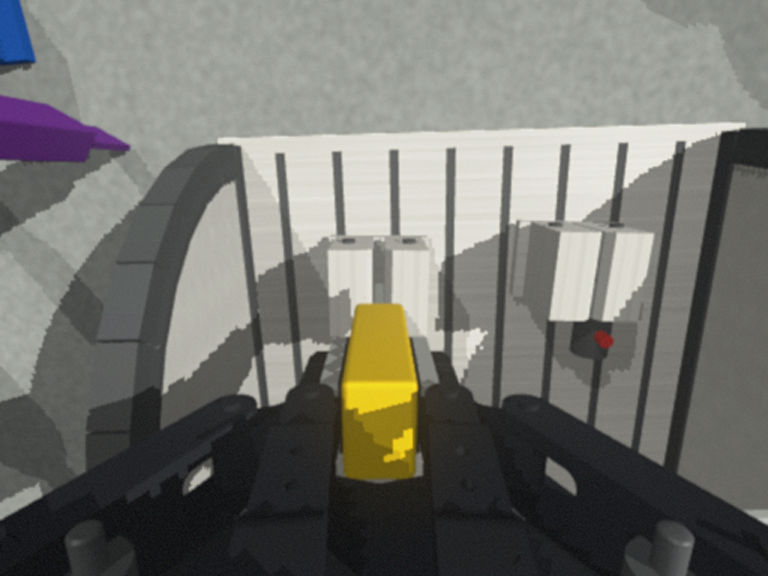

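View pics/w22.png

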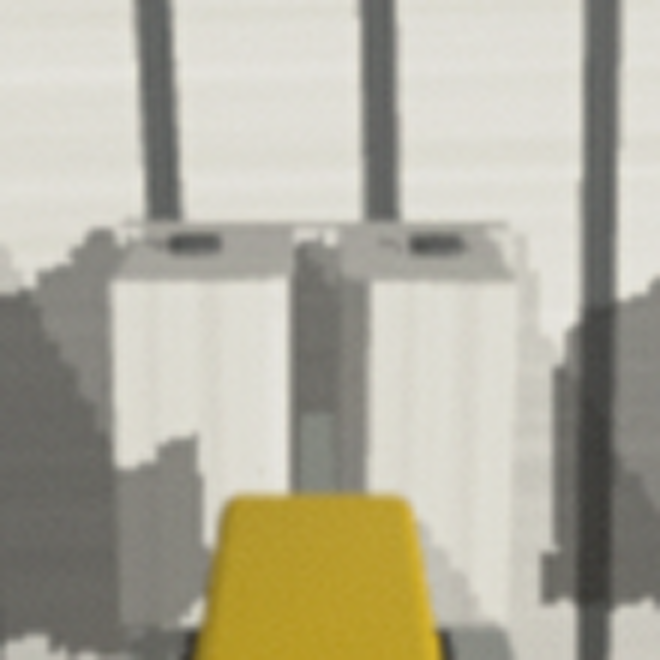

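Emit:
jog_arm(deltas=[[[1,-0.0005,0,0.006,0,0,0],[1,-0.0005,0,0.012,0,0,0],[1,-0.0005,0,0.016,0,0,0],[1,-0.0005,0,0.018,0,0,0],[1,-0.0005,0,0.02,0,0,0],[1,-0.0005,0,0.02,0,0,0],[1,-0.0005,0,0.02,0,0,0]]])

```text
time: 17.18
eef_pos: [0.5622, -0.0635, 0.1449]
ee_rot: [-0.0, 0.731, 0.683, -0.0]
wrist_force: [0.5, -0.7, -1.4]
finger_gap: 0.0195
```

```bash

python3 - <<'E'
from h import *
p=snap('wrist');save(p,'w23.png',(200,120,310,230),6)
s=telemetry.get_state();print(s['eef_pos'],s['wrist_force'],s['finger_gap'])
E
```

```text
[ 0.56236931 -0.06351716  0.14510319] [ 0.39680614  0.55508546 -1.42772122] 0.019183250649688354
```

View pics/w23.png

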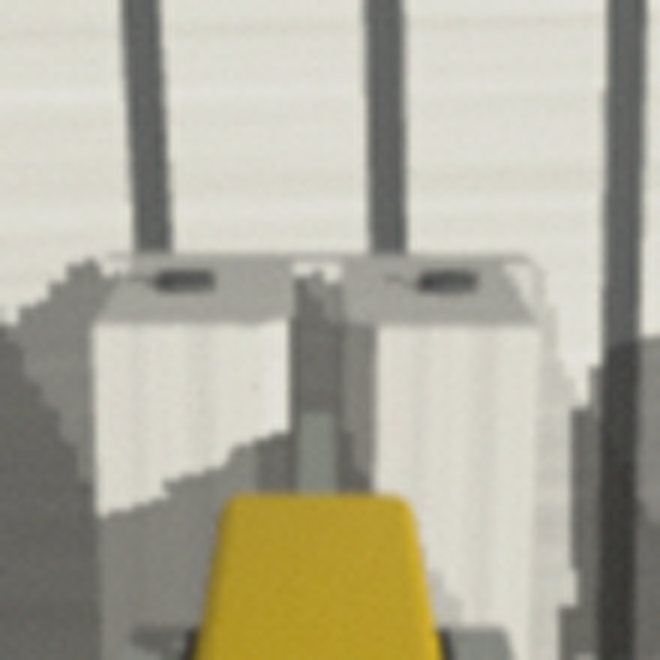

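Emit:
jog_arm(deltas=[[[1,0,0,0.003,0,0,0],[1,0,0,0.006,0,0,0],[1,0,0,0.009,0,0,0],[1,0,0,0.012,0,0,0],[1,0,0,0.012,0,0,0]]])

```text
time: 17.65
eef_pos: [0.5617, -0.0634, 0.1319]
ee_rot: [-0.001, 0.731, 0.683, -0.0]
wrist_force: [-0.4, 0.5, -0.9]
finger_gap: 0.019
```

Emit:
jog_arm(deltas=[[[1,0,0,0.004,0,0,0],[1,0,0,0.008,0,0,0],[1,0,0,0.012,0,0,0],[1,0,0,0.016,0,0,0],[1,0,0,0.019,0,0,0],[1,0,0,0.021,0,0,0],[1,0,0,0.021,0,0,0],[1,0,0,0.021,0,0,0]]])

```text
time: 18.32
eef_pos: [0.5622, -0.0635, 0.1119]
ee_rot: [-0.0, 0.731, 0.683, -0.0]
wrist_force: [0.2, -0.5, -0.4]
finger_gap: 0.0197
```

```bash

python3 - <<'E'
from h import *
p=snap('wrist');save(p,'w24.png',sc=1.5)
s=telemetry.get_state();print(s['eef_pos'],s['wrist_force'],s['finger_gap'])
E
```

```text
[ 0.562382   -0.06353955  0.11210558] [ 0.48224418 -0.12060146  0.33936686] 0.019282346399280652
```

View pics/w24.png

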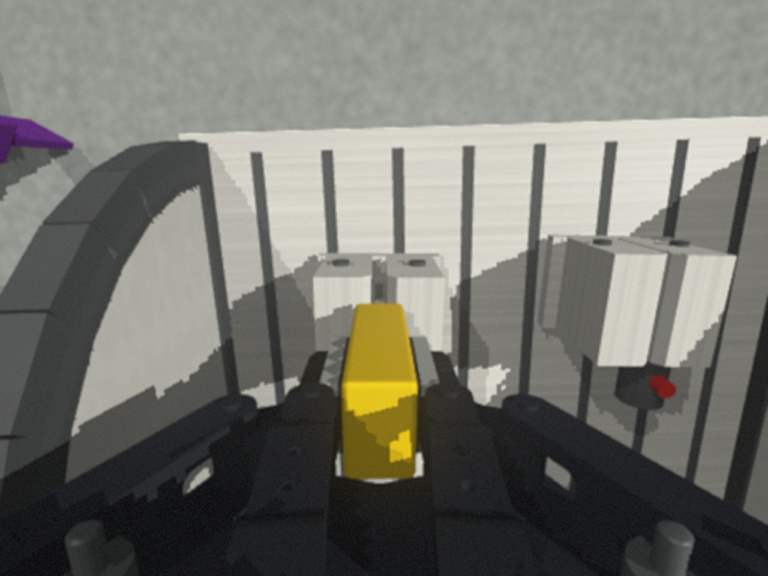

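Remaining ≈ 4 mm; go in 1 mm steps and watch the force.

Emit:
jog_arm(deltas=[[[1,0,0,0.001,0,0,0],[1,0,0,0.002,0,0,0],[1,0,0,0.003,0,0,0],[1,0,0,0.004,0,0,0],[1,0,0,0.004,0,0,0],[1,0,0,0.004,0,0,0]]])

```text
time: 18.87
eef_pos: [0.5622, -0.0635, 0.1079]
ee_rot: [-0.0, 0.731, 0.683, -0.0]
wrist_force: [-0.3, 0.9, -1.5]
finger_gap: 0.0193
```

Emit:
jog_arm(deltas=[[[1,0,0,0.0005,0,0,0],[1,0,0,0.001,0,0,0],[1,0,0,0.0015,0,0,0],[1,0,0,0.0015,0,0,0]]])

```text
time: 19.2
eef_pos: [0.5625, -0.0635, 0.1075]
ee_rot: [0.0, 0.731, 0.683, 0.0]
wrist_force: [-4.0, -0.3, 7.1]
finger_gap: 0.019
```

Emit:
jog_arm(deltas=[[[0.5,0,0,0,0,0,0],[0.3,0,0,0,0,0,0],[0,0,0,0,0,0,0],[-0.1,0,0,0,0,0,0],[-0.1,0,0,0,0,0,0],[-0.1,0,0,0,0,0,0]]])

```text
time: 19.7
eef_pos: [0.5623, -0.0635, 0.1064]
ee_rot: [-0.0, 0.731, 0.683, -0.0]
wrist_force: [-0.4, -0.2, -0.1]
finger_gap: 0.0467
```

```bash

python3 - <<'E'
from h import *
p=snap('wrist');save(p,'w25.png',sc=1.5)
s=telemetry.get_state();print(s['eef_pos'],s['wrist_force'],s['finger_gap'])
E
```

```text
[ 0.56226457 -0.06349957  0.10641694] [-0.28223716 -0.80856209  0.62269002] 0.04719916843332156
```

View pics/w25.png

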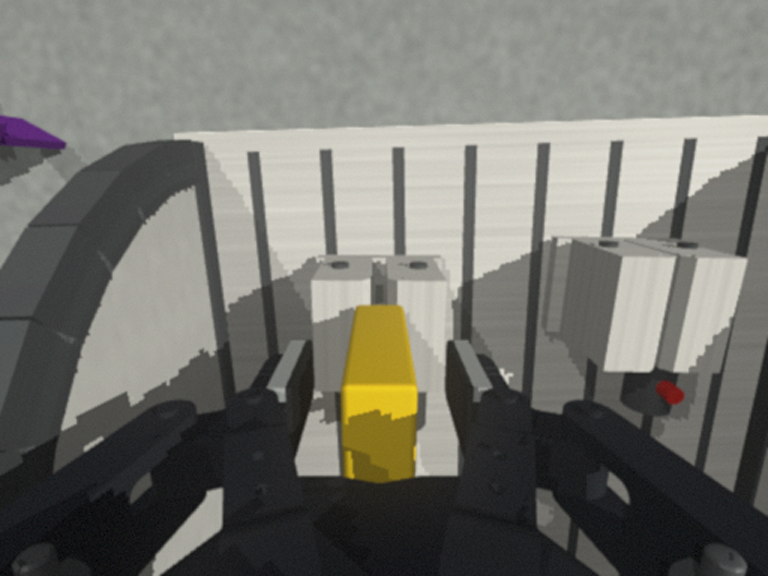

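Released and standing. Withdraw straight up, then back towards the base.

Emit:
jog_arm(deltas=[[[-0.1,0,0,-0.02,0,0,0],[-0.1,0,0,-0.05,0,0,0],[-0.1,0,0,-0.085,0,0,0],[-0.1,0,0,-0.12,0,0,0],[-0.1,0,0,-0.155,0,0,0],[-0.1,0,0,-0.19,0,0,0],[-0.1,0,-0.03,-0.21,0,0,0],[-0.1,0,-0.06,-0.22,0,0,0],[-0.1,0,-0.09,-0.22,0,0,0],[-0.1,0,-0.12,-0.22,0,0,0],[-0.1,0,-0.12,-0.22,0,0,0],[-0.1,0,-0.12,-0.22,0,0,0],[-0.1,0,-0.12,-0.22,0,0,0]]])

```text
time: 20.83
eef_pos: [0.443, -0.0555, 0.3268]
ee_rot: [0.001, 0.731, 0.683, 0.0]
wrist_force: [-0.9, 0.1, 0.0]
finger_gap: 0.0471
```

```bash

python3 - <<'E'
from h import *
p=snap('wrist');p=snap('wrist');save(p,'w26.png',sc=1.5)
s=telemetry.get_state();print(s['eef_pos'],s['wrist_force'],s['joint_velocities'].round(3))
q=snap('top');save(q,'t26.png',sc=1.5);c=snap('scene');save(c,'s26.png',(120,80,330,230),3.8)
print(models.place_of(p,'blade')[:3],proj(p,[.562,-.0635,.067]))
E
```

```text
[ 0.44325771 -0.05546304  0.32645308] [-1.41999042 -0.13350737 -0.38424455] [-0.     0.01  -0.002 -0.002  0.003 -0.002]
[{'uv': [138.3, 185.2], 'p': 0.9}, {'uv': [18.4, 153.2], 'p': 0.81}, {'uv': [35.3, 74.4], 'p': 0.69}] [252.00641665 243.62529136]
```

View pics/w26.png

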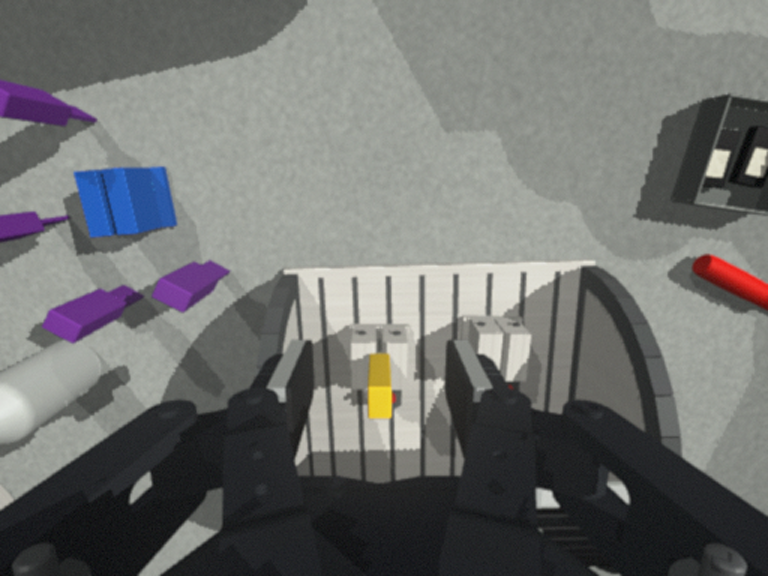

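View pics/t26.png

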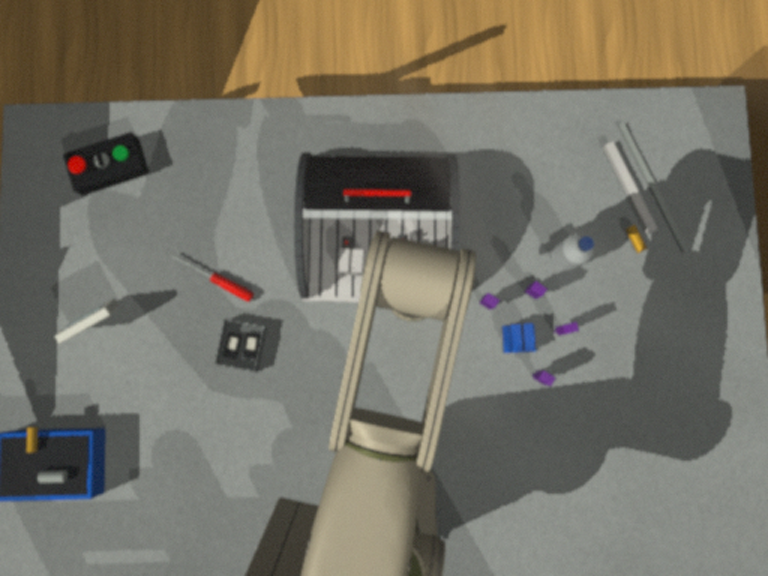

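View pics/s26.png

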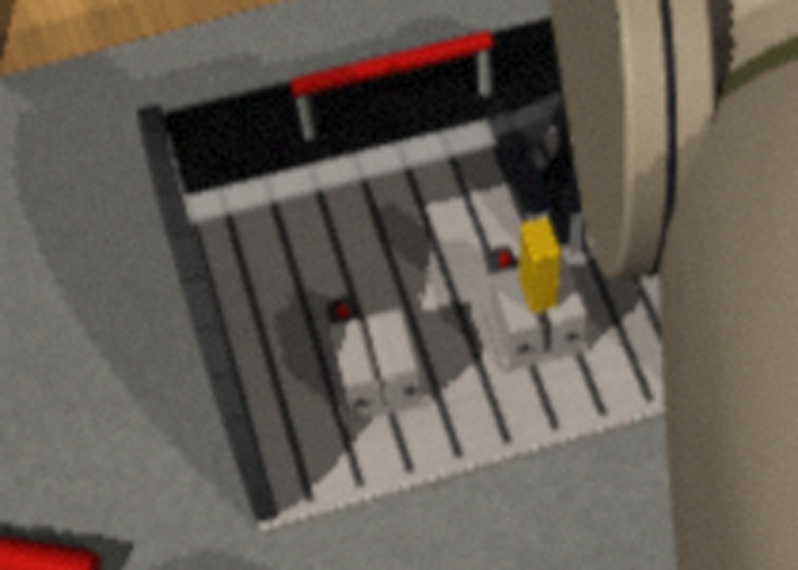

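```bash

python3 - <<'E'
from h import *
p=snap('wrist');save(p,'w27.png',(220,205,290,290),8)
E
```

```text
(no output)
```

View pics/w27.png

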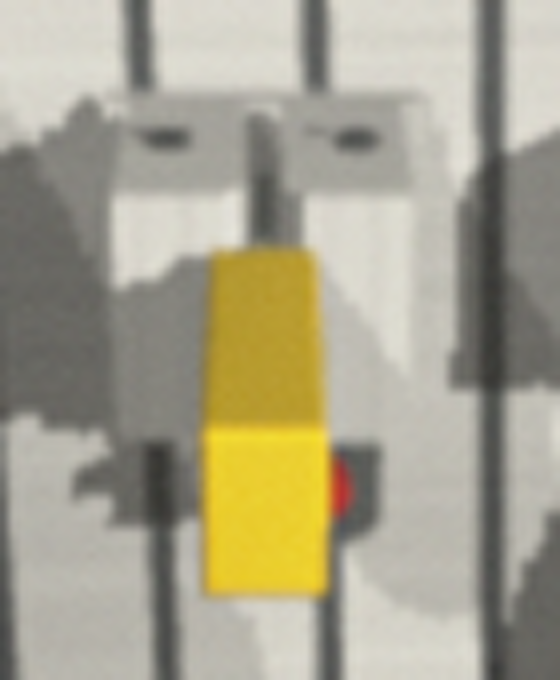

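```bash

python3 - <<'E'
from h import *
p=snap('wrist');f=lambda u,v:(220+u/8,205+v/8)
for n,uv,z in(('clampfront',(260,192),.067),('clampback',(260,445),.067),('basefront',(263,250),.067),('topfront',(265,427),.137),('topback',(266,595),.137)):
  print(n,onz(p,f(*uv),z).round(4))
s=telemetry.get_state();print(s['time'])
order.job_done()
E
```

```text
clampfront [ 0.5379 -0.061   0.067 ]
clampback [ 0.589  -0.0645  0.067 ]
basefront [ 0.5494 -0.0613  0.067 ]
topfront [ 0.5476 -0.0609  0.137 ]
topback [ 0.5768 -0.0628  0.137 ]
21.1833
the job is handed in; nothing more can be done
```

The job is finished and handed in at about 21 s. The shutter is open on its own, and the yellow-handled blade is fully down in the gap of the right-hand clamp.

**What I did**
- **Shutter:** I gripped the red bar at its middle and rolled the shutter up and over along its arc to about 1.5 rad. Then I let go, and it was still open in every later picture.
- **Choosing the clamp:** From close above, the right clamp's jaws were about 20 mm wide each, which fits the 7 mm gap. The left clamp shows only a thin slit. I never tried the blade in the left one.
- **Blade:** I took it from the blue holder and lowered it in small steps. It slid in freely to a depth of 42 mm with less than about 2 N on the wrist. The shoulder then touched the jaws at about 7 N, and I released it and backed away.

**Last checks**
- **Blade position:** The front of its handle is about 11 mm behind the clamp's front edge, so it sits about 1 mm from the clamp's middle along the gap.
- **Upright and seated:** Its shoulder is on the jaw tops. The handle's front at top and bottom differs by 2 mm over 70 mm (about 0.03 rad), within the camera's accuracy.
- **Robot:** The fingers are clear of everything and the arm is at rest.
- **Other things:** The bottle, screwdriver, bin and purple look-alikes looked unmoved in the pictures. I did not measure them.

**Disagreements**
- **Camera offset:** The wrist camera was about 2 mm off sideways at the blade grasp. I allowed for that when placing the blade.
- **Force while lifting:** I read about 23 N, pulling outwards from the arc, on the wrist while lifting the shutter. It dropped to about 6 N after I raised the path by about 4 mm.

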